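# Clamp a lopsided microscope boom for service

## Robot

A 6-joint arm with a two-finger parallel gripper is mounted at the origin on the work surface. World frame = base frame: x ahead of the robot, y to its left, z up, the work surface at z = 0. Lengths are in mm, angles in rad, forces in N, time in s.
With the tool pointing down it reaches from about 350 to 775 mm from the base axis. Payload 7.3 kg.
Tool frame: the origin (TCP) lies on the centre line of the jaws, within the pads' length; the fingertips stand 22 mm ahead of it and the grasp point (between the pads) lies 3 mm ahead of it; x points along the fingers, z is the direction in which the jaws open and shut, and the axes are right-handed (so a half turn about x gives the same grasp; the last joint's range is limited). The gripper opens to 92 mm and grips with 3 to 60 N. Pads are 19 mm wide; open, the fingers measure 130 mm over their backs; the gripper's body (75 mm by 190 mm) begins 47 mm behind the grasp point.
Start: joints at [-0.146, 0.342, 1.524, -0, 1.275, -0.146], TCP at [525.02, 0.019, 211.741] pointing down, gripper open.
Joint ranges: [-2.53, 2.53], [-0.77, 2.02], [0.04, 2.7], [-1, 4.14], [0.28, 2.66], [-3.11, 3.11]. Speed limits (rad/s): [2.57, 2.57, 3.14, 3.14, 3.14, 3.14].

## Interface

Orientations are given as [roll, pitch, yaw] about the fixed x, y, z axes, in that order (R = Rz(yaw) Ry(pitch) Rx(roll)).
In Python, from plant import readout, imaging, bot gives the robot as it stands.
- The arm moves only by the tool arm_command, never from a script. Its argument "plan" is a list of rows, each an object of numbers: "tx", "ty", "tz": the shift along the tool's x, y, z in cm; "wx", "wy", "wz": the turn, a rotation vector about the tool's x, y, z in rad; "jaw": the opening, from -1 (shut) to 1 (fully open). In form: [{"tx": .., "ty": .., "tz": .., "wx": .., "wy": .., "wz": .., "jaw": ..}, ...]. A call has 1 to 20 rows; each row shifts and turns the commanded pose from where the row before left it, along the tool's axes as they then stand; what a row does not reach is not made up. A row lasts 1/10 s, in which the tool goes at most 50 mm and 8.59 degrees, less where a joint would pass 70% of its speed; a pose out of reach is approached as far as the arm can. A call with a gripper value outside its range is refused whole. The fingers move at their own pace and stop on an object; the grip force is fixed at half the most. Time passes only in rows, so rows that do not move let the fingers close. It gives the time, the measured TCP pose, the force and the opening at its end, in the units of the state.
- readout.get_obs(): the state, without advancing time (a new reading comes with each control period).
- imaging.capture(name): name is "scene" or "side" or "wrist"; returns the picture (384x512x3 uint8, blue, green, red); there is no depth.
- imaging.get_calibration(name): a dict with "fx", "fy", "cx", "cy" (pixels), "position" and "rotation" of the camera in the world; the wrist camera has in their place "mount" (4x4, takes a point from camera to tool coordinates, whose origin is the TCP and whose axes are the tool frame's). Camera axes: x right, y up, looking along -z (the intrinsics and any distortion apply to the point x, -y, -z); pixel columns grow to the right and rows downward; lengths in mm; the calibration is good to about 2 mm. The wrist camera is an equidistant fisheye: a pixel r from the principal point sees the ray r / f radians off the axis. A picture is of the moment at which its call begins: read the wrist's pose just before it. get_calibration takes no time and is no camera call.
- bot.close_job(): hands the job in, once; it reports no verdict.
The state is a dict: "time": time; "joint_positions": joint angles; "dq": joint speeds; "tau": joint torques, N m; "tool_pos": TCP position; "tcp_rot": TCP orientation; "contact_force": force on the tool from outside, world axes, zero at the start; "moment": the same for the moment, N m; "grip_width": finger opening in mm.
Only numpy, scipy, OpenCV 4.12 (cv2) and the standard library are available. Lean on these libraries where they do the work, as an engineer would, in place of code of your own. Each camera call takes 0.05 s, during which the arm holds its last target.

## Task

Pick up the steel boom by its tube and lay it flat in the clamping fixture, in line with the plate, with its end cap between the two open jaws and its bigger flange at the other end. A weight hidden in its tube makes it lopsided: try a small lift first, shift your grip until it hangs level, and only then carry it, keeping it level and not dropping it. Then swing the fixture's folding crank handle upright, crank clockwise to the stop so that the jaws close on the cap, and fold the handle back down flat; leave the other things on the bench alone.

Things in the scene. Friction and masses are not known exactly. Their poses are not given: they have to be found in the camera images.
- boom: Loose boom, 200 mm long, 0.90 kg: slippery steel tube (needs a firm grip, about 40 N), diameter 28, axis 22 mm above the underside, bare from x -80 to +85, between a white flange and end cap on which it stands. Origin: mid-length, underside; x along the tube to the flange, z up. A weight hidden inside puts its balance point on the tube axis at an unknown x between -42 and +60 mm.
- flange_end (a point): Point on the tube axis at the boom's outer flange face (boom x = +100 mm, 22 mm above the underside). The flange is the bigger end: 15 mm thick, 56 wide, 44 high.
- cap_end (a point): Point on the tube axis at the boom's outer end-cap face (boom x = -100 mm, 22 mm above the underside). The cap is 20 mm thick, 44 wide, 44 high.
- fixture: Clamping fixture fixed to the bench; aluminium plate 12 mm thick. Origin at bench level under the middle of the boom's place; x along the boom's place (the flange goes at +x), y towards the fixed jaw, z up. Plate there: x -120..120, y -55..55 mm. The laid boom stands on the plate, its origin at fixture x 0, y 0, z 12 mm, its end cap between the jaws.
- crank_axis (a point): Point on the crank's vertical axis (fixture x -85, y -125 mm), at the underside of the crank arm, 49 mm above the bench, fixed. The grey gearbox under it is 70 x 70 mm, top 40 mm above the bench, on an extension of the plate (fixture x -150..-20, y -200..-50 mm).
- handle_hinge (a point): Hinge of the folding handle at the outer end of the crank arm, 55 mm from the crank axis and 67 mm above the bench; it goes round with the crank. The crank arm is a flat bar, 14 mm wide, its top 55 mm above the bench. The hinge axis is level, square to the arm.
- handle_grip (a point): Point on the axis of the folding handle, 55 mm from its hinge. Its black round sleeve (diameter 20 mm, from 11 to 71 mm from the hinge) spins freely on the handle. Folded, the handle lies level back along the arm across the crank axis, 67 mm above the bench; upright it stands over the arm's outer end.
- handle (a joint): Folding handle: 0 = folded flat along the arm, 1.57 = upright at its stop. Stays where it is left (about 0.04 N m of friction).
- crank (a joint): Crank angle: 0 = jaws open; grows clockwise seen from above; 3.14 = jaws shut, at its stop. At 0 the arm points to fixture -y, at 3.14 to fixture +y. Stays where it is left (about 0.06 N m of friction); turns the moving jaw 6.4 mm per radian.
- jaw_face (a point): Middle of the moving steel jaw's face, 30 mm above the bench: fixture x -95, y -42.5 mm open, -22.5 shut; it pushes the boom's end cap along. The fixed jaw's face is at y +22.5. Both jaws: x -115..-75 mm, 22 mm thick, tops 48 mm above the bench.
- objective: Bystander: brass lens objective, 30 mm wide, 36 high; origin under its centre; leave alone.
- eyepiece: Bystander: black eyepiece cylinder, 32 mm wide, 40 high; origin under its centre; leave alone.
- driver: Bystander: screwdriver, 170 mm long, lying; leave alone.
- slide_box: Bystander: wooden slide box, 90 x 130 x 35 mm; origin under its centre; leave alone.
- oil: Bystander: amber bottle, 40 mm wide, 75 high; origin under its centre; leave alone.
- dish: Bystander: glass dish, 90 mm wide, 20 high; origin under its centre; leave alone.
- parts_tray: Bystander: grey tray, 140 x 100 x 30 mm; origin under its centre; leave alone.
- lens_ring: Bystander: aluminium ring, 64 mm wide, 12 high; origin under its centre; leave alone.
Things that resemble listed ones, but are neither listed nor needed, are in the scene too. Of the things shaped like the boom, the steel one is meant.

How it is judged (in metres and radians):
On the way, in this order (a step that is already met when the one before it is completed fails the run):
1. the boom is held up level, both ends well clear of the bench (height (world z) of each of flange_end, cap_end above 0.055 m and angle between the z axis of boom and the z axis of fixture, either way round below 0.14 rad and contact force between the fingers and boom above 1 N), for 0.3 s.
2. the boom lies released in the fixture, its cap between the jaws (x of boom in the frame of fixture between -0.02 and 0.02 m and z of boom in the frame of fixture between 0.008 and 0.016 m and x of flange_end in the frame of fixture above 0.07 m and y of cap_end in the frame of fixture between -0.022 and 0.006 m and contact force between each of the arm, the fingers and boom below 0.1 N), for 0.2 s.
3. the crank handle is swung upright (value of joint handle above 1.3 rad), for 0.1 s.
4. the crank is turned to its stop with the handle upright (value of joint crank above 3 rad and value of joint handle above 1 rad), for 0.1 s.
At the end, for the whole second after the job is handed in: Boom at rest flat on the plate (within 4 mm), its middle within 20 mm along and 10 mm across of its place, in line within 0.1 rad, cap end at the jaws; crank at its stop (over 2.95 rad); handle folded down (under 0.2 rad) (value of joint crank above 2.95 rad and value of joint handle below 0.2 rad and x of boom in the frame of fixture between -0.02 and 0.02 m and y of boom in the frame of fixture between -0.01 and 0.01 m and z of boom in the frame of fixture between 0.008 and 0.016 m and x of flange_end in the frame of fixture above 0.07 m and angle between the x axis of boom and the x axis of fixture, either way round below 0.1 rad and linear speed of boom below 0.02 m/s); the robot touches nothing.
It fails at once if the boom is carried clear of the bench while tilted more than 0.3 rad (height (world z) of each of flange_end, cap_end above 0.055 m and angle between the z axis of boom and the z axis of fixture, either way round above 0.3 rad).
It fails at once if the boom is dropped (faster than 0.6 m/s with the fingers off it) (linear speed of boom above 0.6 m/s and contact force between the fingers and boom below 0.1 N).
It fails at once if another thing on the bench is shifted by more than 30 mm (distance of any of objective, eyepiece, driver, slide_box, oil, dish, parts_tray, lens_ring from where it was at the start of the episode above 0.03 m).
It also fails if it takes over 72 s, if anything falls off the work surface, if the arm or the gripper's body presses on something with over 40 N, if the wrist force passes 120 N, or if a joint passes its speed limit or range.

## Working session

There is one attempt and no reset: what is moved stays moved. The work goes in short steps, Python scripts to look and compute and a tool call to move; the robot and the scene stay as the last step left them, time stands still between calls to the robot, and variables do not carry over. Pictures are saved under pics/ and viewed, and the job is handed in when it is done.

Besides the shell and the picture viewer there is one more tool, called after ">>>" as name(argument=value, ...) on one line, values as JSON. arm_command: Moves the arm, as the interface text tells. Its arguments: {"type":"object","properties":{"plan":{"type":"array"}},"required":["plan"]}

```bash
ls; mkdir -p pics
python3 - <<'E'
from plant import readout, imaging, bot
import cv2
print(readout.get_obs())
for n in ("scene","side","wrist"):
    print(n,imaging.get_calibration(n))
    cv2.imwrite(f"pics/{n}0.png",imaging.capture(n))
E
```

```text
pics
{'time': 0.0, 'joint_positions': array([-1.46062459e-01,  3.42743801e-01,  1.52503646e+00,  2.38721489e-05,
        1.27538606e+00, -1.45965869e-01]), 'dq': array([ 0.00034998,  0.00060237,  0.0007722 , -0.00033739, -0.00233875,
        0.0007442 ]), 'tau': array([ 7.61924657e-04, -4.31245601e+01, -2.44219762e+01,  7.17750052e-02,
        5.59406646e-02, -1.04314388e-04]), 'tool_pos': array([5.24565108e+02, 6.11336587e-02, 2.11027254e+02]), 'tcp_rot': array([2.9811221 , 1.5692225 , 2.98101854]), 'contact_force': array([ 0.17021517, -0.90509903,  0.32854012]), 'moment': array([-0.07469545, -0.04164438,  0.00589879]), 'grip_width': 91.79240660738574}
scene {'fx': 404.1363887417476, 'fy': 404.1363887417476, 'cx': 253.93531316018704, 'cy': 191.9746915504955, 'position': array([1286.20034457, -612.64600336,  715.62722478]), 'rotation': array([ 0.98728887, -0.00679058,  0.81650533])}
side {'fx': 360.45400804892114, 'fy': 360.45400804892114, 'cx': 251.17541003527396, 'cy': 195.0085213041727, 'position': array([   6.00042578, 1043.11390644,  809.16275501]), 'rotation': array([ 0.97081147,  0.01854909, -2.6225686 ])}
wrist {'fx': 297.3186396354542, 'fy': 297.3186396354542, 'cx': 258.86761414074084, 'cy': 193.0521594479539, 'mount': array([[-2.11337702e-04,  2.95899401e-01, -9.55219085e-01,
        -1.72996189e+02],
       [-4.28977825e-04,  9.55218991e-01,  2.95899467e-01,
         7.90764806e+01],
       [ 9.99999886e-01,  4.72302519e-04, -7.49395054e-05,
        -5.99164301e-01],
       [ 0.00000000e+00,  0.00000000e+00,  0.00000000e+00,
         1.00000000e+00]])}
```

View pics/scene0.png

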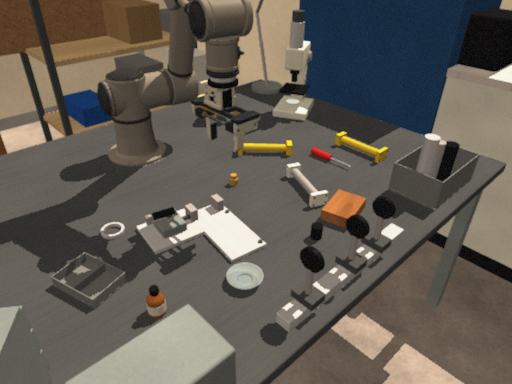

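View pics/side0.png

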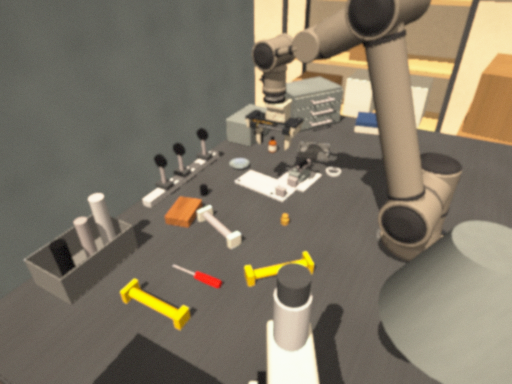

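View pics/wrist0.png

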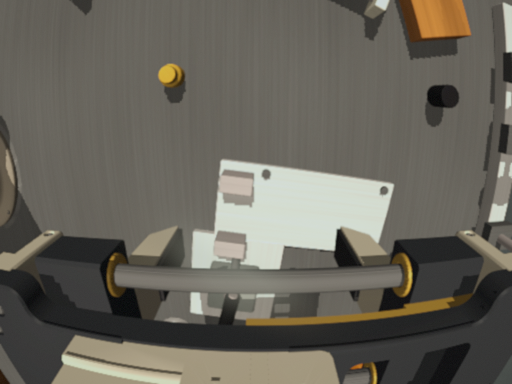

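The candidates are two yellow bars (scene ~(265,148) and (361,147)) and the grey steel tube with white ends (scene ~(306,184), side ~(219,227)). The grey one fits the description. I'll confirm it in an enlarged crop.

```bash
cat > h.py <<'E'
import numpy as np, cv2
from scipy.spatial.transform import Rotation as R
from plant import readout, imaging, bot
def rot(c): return R.from_euler('xyz',c['rotation']).as_matrix()
def ray(name,u,v,obs=None):
    c=imaging.get_calibration(name)
    if name!='wrist':
        d=np.array([(u-c['cx'])/c['fx'],-(v-c['cy'])/c['fy'],-1.]); 
        return np.array(c['position']),rot(c)@(d/np.linalg.norm(d))
    x,y=u-c['cx'],v-c['cy']; r=np.hypot(x,y); th=r/c['fx']; s=np.sin(th)/max(r,1e-9)
    d=np.array([x*s,-y*s,-np.cos(th)]); M=c['mount']
    T=R.from_euler('xyz',obs['tcp_rot']).as_matrix()
    return T@M[:3,3]+obs['tool_pos'],T@M[:3,:3]@d
def onz(name,u,v,z,obs=None):
    p,d=ray(name,u,v,obs); return p+d*(z-p[2])/d[2]
def proj(name,P,obs=None):
    c=imaging.get_calibration(name); P=np.asarray(P,float)
    if name!='wrist':
        q=rot(c).T@(P-c['position']); return c['cx']-c['fx']*q[0]/q[2],c['cy']+c['fy']*q[1]/q[2]
    M=c['mount'];T=R.from_euler('xyz',obs['tcp_rot']).as_matrix()
    q=M[:3,:3].T@(T.T@(P-obs['tool_pos'])-M[:3,3]); x,y,z=q[0],-q[1],-q[2]
    th=np.arctan2(np.hypot(x,y),z);h=np.hypot(x,y)
    return c['cx']+c['fx']*th*x/h,c['cy']+c['fx']*th*y/h
def tri(*rs):
    A=0;b=0
    for p,d in rs:
        m=np.eye(3)-np.outer(d,d);A=A+m;b=b+m@p
    return np.linalg.solve(A,b)
def crop(src,dst,x0,y0,x1,y1,k):
    im=cv2.imread(src)[y0:y1,x0:x1]; cv2.imwrite(dst,cv2.resize(im,None,fx=k,fy=k,interpolation=cv2.INTER_CUBIC))
E
python3 - <<'E'
from h import *
crop('pics/scene0.png','pics/c1.png',130,130,330,270,4)
crop('pics/side0.png','pics/c2.png',180,130,360,260,4)
o=readout.get_obs()
for u,v in ((171,75),(220,161),(390,185)): print(onz('wrist',u,v,12,o))
print(onz('scene',233,184,10),onz('side',285,222,10))
print(R.from_euler('xyz',o['tcp_rot']).as_matrix().round(3))
E
```

```text
[413.21284274 119.68140926  12.        ]
[474.17115933   6.83865434  12.        ]
[706.19757209 -24.44011671  12.        ]
[429.82706757 104.82821011  10.        ] [409.41766315 126.06585291  10.        ]
[[-0.001  0.     1.   ]
 [ 0.     1.    -0.   ]
 [-1.     0.    -0.001]]
```

View pics/c1.png

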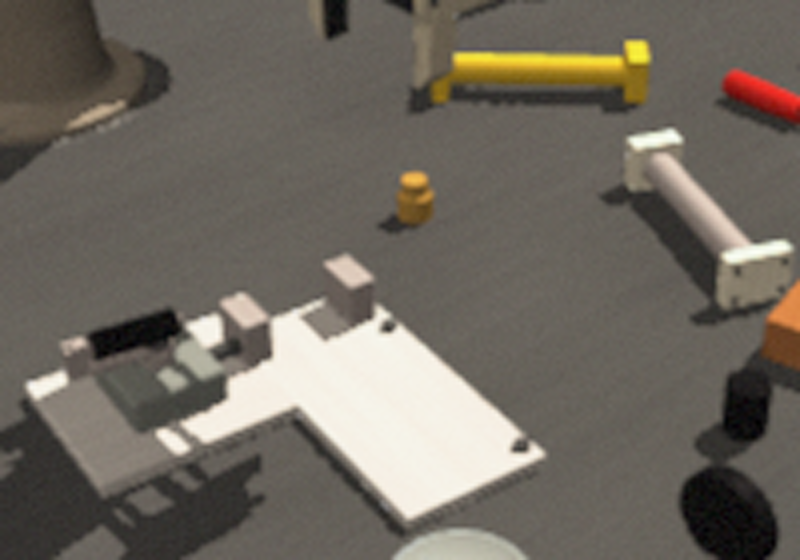

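View pics/c2.png

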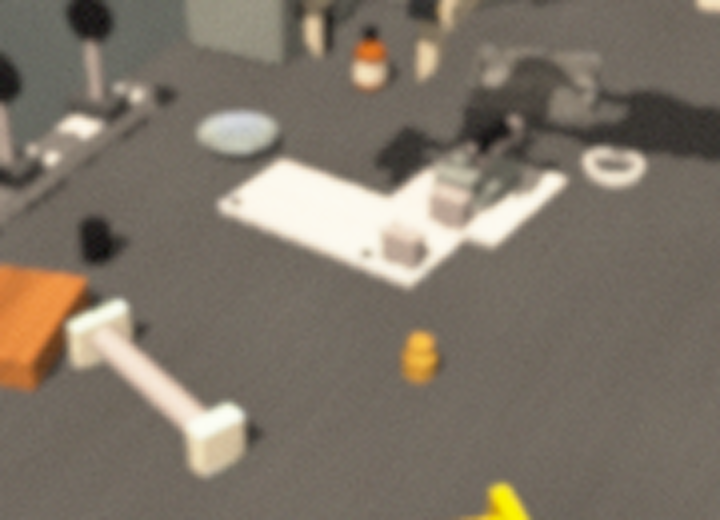

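The enlarged crop shows a grey steel tube between white ends. The bigger flange is at scene ~(319,198), by the slide box, and the cap is at scene ~(294,170). That makes it the boom. Next I'll measure the boom and fixture from the fixed views.

Run:
```python
from h import *
# boom end block centers scene crop/4+off ; side crop
S=lambda x,y:ray('scene',130+x/4,130+y/4)
D=lambda x,y:ray('side',180+x/4,130+y/4)
print('flange',tri(S(752,276),D(103,335)))
print('cap',tri(S(653,160),D(213,440)))
print('fix jaw top',tri(S(350,268),D(403,235)),'objective',tri(S(415,198),D(420,357)))
for n,p in (('c -120,55',tri(S(380,305),D(408,284))),('c120,55',tri(S(543,455),D(220,207))),('c120,-55',tri(S(408,525),D(284,160)))): print(n,p)
```

```text
flange [679.37173093 230.03356504  18.44461631]
cap [513.18721986 303.84307532  20.09918361]
fix jaw top [494.18536454 -10.88287378  44.28987707] objective [414.56550569 119.28295314  14.96140825]
c -120,55 [486.06875052  11.62518352  -0.53691145]
c120,55 [709.95784699 -21.92829805   6.01456612]
c120,-55 [ 698.94907334 -133.55517871    7.20952762]
```

```bash
cat >> h.py <<'E'
def down(yawz):
    # tool x down, tool z at heading yawz, tool y at yawz+90deg
    c,s=np.cos(yawz),np.sin(yawz)
    return np.array([[0,-s,c],[0,c,s],[-1,0,0]],float)
def pose():
    o=readout.get_obs(); return np.array(o['tool_pos']),R.from_euler('xyz',o['tcp_rot']).as_matrix()
def rows(p1,R1,n,p0=None,R0=None):
    if p0 is None: p0,R0=pose()
    w=R.from_matrix(R0.T@R1).as_rotvec()/n
    A=0;Rk=R0.copy();E=R.from_rotvec(w).as_matrix()
    for k in range(n): A=A+Rk;Rk=Rk@E
    t=np.linalg.solve(A,np.asarray(p1)-p0)/10
    print(n,'rows: t(cm)',t.round(3),'w',w.round(4),'| total t',(t*n).round(2))
E
python3 - <<'E'
from h import *
rows([600,262,200],down(-0.418+np.pi/2),14)
E
```

```text
14 rows: t(cm) [0.08  1.411 1.498] w [-0.0823 -0.0001 -0.0001] | total t [ 1.11 19.76 20.97]
```

>>> arm_command(plan=[{"tx": 0.08,"ty": 1.41,"tz": 1.5,"wx": -0.0823},{"tx": 0.08,"ty": 1.41,"tz": 1.5,"wx": -0.0823},{"tx": 0.08,"ty": 1.41,"tz": 1.5,"wx": -0.0823},{"tx": 0.08,"ty": 1.41,"tz": 1.5,"wx": -0.0823},{"tx": 0.08,"ty": 1.41,"tz": 1.5,"wx": -0.0823},{"tx": 0.08,"ty": 1.41,"tz": 1.5,"wx": -0.0823},{"tx": 0.08,"ty": 1.41,"tz": 1.5,"wx": -0.0823},{"tx": 0.08,"ty": 1.41,"tz": 1.5,"wx": -0.0823},{"tx": 0.08,"ty": 1.41,"tz": 1.5,"wx": -0.0823},{"tx": 0.08,"ty": 1.41,"tz": 1.5,"wx": -0.0823},{"tx": 0.08,"ty": 1.41,"tz": 1.5,"wx": -0.0823},{"tx": 0.08,"ty": 1.41,"tz": 1.5,"wx": -0.0823},{"tx": 0.08,"ty": 1.41,"tz": 1.5,"wx": -0.0823},{"tx": 0.08,"ty": 1.41,"tz": 1.5,"wx": -0.0823},{"jaw": 1},{"jaw": 1}])

```text
invalid input at $.plan[0]: expected keys tx, ty, tz, wx, wy, wz, jaw
```

Run:
```python
from h import *
o=readout.get_obs();print(o['time'],o['tool_pos'],o['contact_force'],o['moment'])
for n in ("scene","side","wrist"):
    cv2.imwrite(f"pics/{n}1.png",imaging.capture(n))
np.save('o1.npy',o,allow_pickle=True)
```

```text
0.15 [5.24704117e+02 6.35136064e-02 2.11221557e+02] [ 0.35238912  0.72605296 -0.50584442] [-0.0195051   0.00889356 -0.05708101]
```

View pics/wrist1.png

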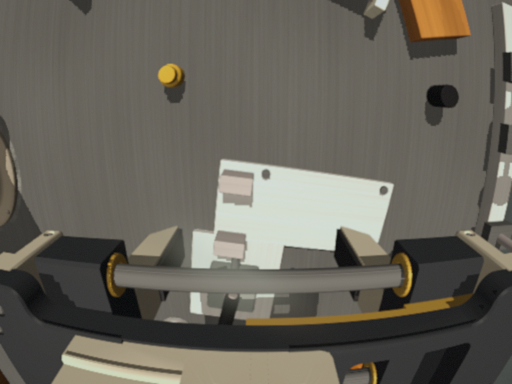

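View pics/scene1.png

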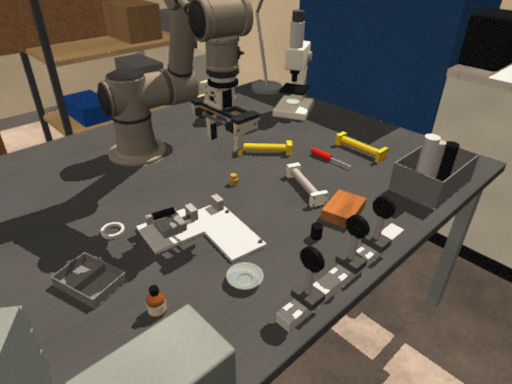

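The call needs every key in each row, so I'll send the same move again with all of them.

>>> arm_command(plan=[{"tx": 0.08,"ty": 1.41,"tz": 1.5,"wx": -0.0823,"wy": 0,"wz": 0,"jaw": 1},{"tx": 0.08,"ty": 1.41,"tz": 1.5,"wx": -0.0823,"wy": 0,"wz": 0,"jaw": 1},{"tx": 0.08,"ty": 1.41,"tz": 1.5,"wx": -0.0823,"wy": 0,"wz": 0,"jaw": 1},{"tx": 0.08,"ty": 1.41,"tz": 1.5,"wx": -0.0823,"wy": 0,"wz": 0,"jaw": 1},{"tx": 0.08,"ty": 1.41,"tz": 1.5,"wx": -0.0823,"wy": 0,"wz": 0,"jaw": 1},{"tx": 0.08,"ty": 1.41,"tz": 1.5,"wx": -0.0823,"wy": 0,"wz": 0,"jaw": 1},{"tx": 0.08,"ty": 1.41,"tz": 1.5,"wx": -0.0823,"wy": 0,"wz": 0,"jaw": 1},{"tx": 0.08,"ty": 1.41,"tz": 1.5,"wx": -0.0823,"wy": 0,"wz": 0,"jaw": 1},{"tx": 0.08,"ty": 1.41,"tz": 1.5,"wx": -0.0823,"wy": 0,"wz": 0,"jaw": 1},{"tx": 0.08,"ty": 1.41,"tz": 1.5,"wx": -0.0823,"wy": 0,"wz": 0,"jaw": 1},{"tx": 0.08,"ty": 1.41,"tz": 1.5,"wx": -0.0823,"wy": 0,"wz": 0,"jaw": 1},{"tx": 0.08,"ty": 1.41,"tz": 1.5,"wx": -0.0823,"wy": 0,"wz": 0,"jaw": 1},{"tx": 0.08,"ty": 1.41,"tz": 1.5,"wx": -0.0823,"wy": 0,"wz": 0,"jaw": 1},{"tx": 0.08,"ty": 1.41,"tz": 1.5,"wx": -0.0823,"wy": 0,"wz": 0,"jaw": 1},{"tx": 0,"ty": 0,"tz": 0,"wx": 0,"wy": 0,"wz": 0,"jaw": 1},{"tx": 0,"ty": 0,"tz": 0,"wx": 0,"wy": 0,"wz": 0,"jaw": 1}])

```text
time: 1.9
tool_pos: [600.6, 261.9, 200.3]
tcp_rot: [-3.003, 1.57, -1.851]
contact_force: [0.1, -1.3, -0.7]
grip_width: 91.7
```

Run:
```python
from h import *
o=readout.get_obs();print(o['time'],o['tool_pos'],o['contact_force'],o['moment'])
for n in ("scene","wrist"):
    cv2.imwrite(f"pics/{n}2.png",imaging.capture(n))
np.save('o2.npy',o,allow_pickle=True)
```

```text
1.9 [600.62365073 261.86547442 200.31278288] [ 0.10619863 -1.32597287 -0.70151815] [ 0.07691325 -0.01442619 -0.00634265]
```

View pics/wrist2.png

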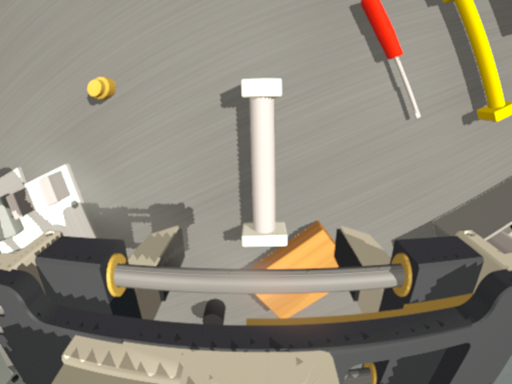

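View pics/scene2.png

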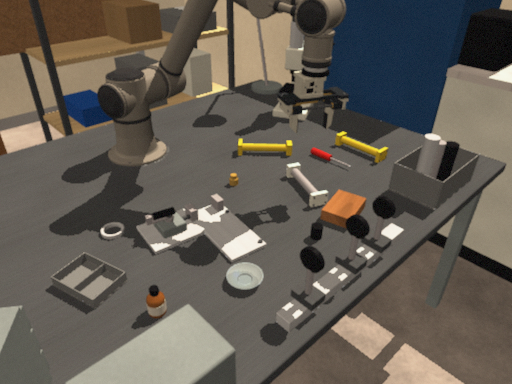

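The wrist view shows the whole boom: cap at ~(262,88), flange at ~(265,237), tube between them at u~262. I'll refine those positions.

```bash
crop(){ :; }
python3 - <<'E'
from h import *
crop('pics/wrist2.png','pics/c3.png',225,65,305,255,4)
o=np.load('o2.npy',allow_pickle=True).item()
print('cam',ray('wrist',262,150,o)[0])
im=cv2.imread('pics/wrist2.png')
g=im.min(2)
for v in (115,135,155,175,195,210):
    r=g[v,235:295].astype(int); print(v,[235+i for i in range(60) if r[i]>150][:1],[235+i for i in range(60) if r[i]>150][-1:], np.median(r))
E
```

```text
cam [526.74438969 293.45381396 373.30358028]
115 [252] [274] 148.0
135 [252] [274] 146.0
155 [253] [274] 147.0
175 [253] [275] 143.0
195 [254] [275] 144.0
210 [254] [275] 146.0
```

View pics/c3.png

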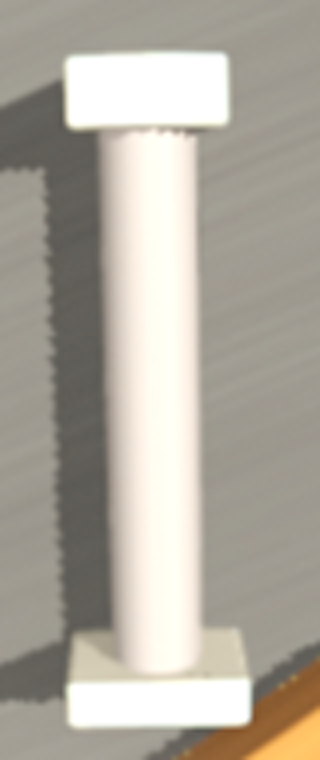

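Run:
```python
from h import *
o=np.load('o2.npy',allow_pickle=True).item()
f=lambda u,v,z:onz('wrist',225+u/4,65+v/4,z,o)
a=f(148,140,22);b=f(159,650,22)
ca=f(147,55,44);ci=f(147,128,44);fo=f(158,726,44);fi=f(159,680,44)
for n,p in zip('a b cap_o cap_i fl_o fl_i'.split(),(a,b,ca,ci,fo,fi)): print(n,p.round(1))
d=(b-a)[:2];yaw=np.arctan2(d[1],d[0]);print('yaw tube',yaw, 'ends',np.arctan2(*(fo-ca)[1::-1]),np.linalg.norm(fo-ca))
x=np.array([np.cos(yaw),np.sin(yaw)])
t=[ca[:2]@x+100,ci[:2]@x+80,fo[:2]@x-100,fi[:2]@x-85];print('along',np.array(t).round(1))
n=np.array([-x[1],x[0]]);print('lat',[round(float(p[:2]@n),1) for p in (a,b,ca,fo)])
# same from scene/side pics
print(down(yaw+np.pi/2))
s=np.median(t);l=(a[:2]@n+b[:2]@n)/2;print('origin',x*s+n*l)
```

```text
a [524.2 298.4  22. ]
b [671.7 236.9  22. ]
cap_o [502.7 307.4  44. ]
cap_i [521.2 299.2  44. ]
fl_o [686.2 229.7  44. ]
fl_i [671.8 236.4  44. ]
yaw tube -0.39514437261909746 ends -0.4003920471755598 199.31722838503973
along [445.6 445.9 444.9 444. ]
lat [477.2, 477.2, 477.2, 476.2]
[[ 0.         -0.922941    0.38494144]
 [ 0.          0.38494144  0.922941  ]
 [-1.          0.          0.        ]]
origin [594.62714739 268.99592186]
```

Run:
```python
from h import *
Rt=down(-0.396+np.pi/2)
rows([602.9,265.5,100],Rt,6)
rows([602.9,265.5,27],Rt,6,np.array([602.9,265.5,100]),Rt)
```

```text
6 rows: t(cm) [1.675e+00 1.000e-03 8.200e-02] w [-0.0041 -0.0001  0.    ] | total t [1.005e+01 1.000e-02 4.900e-01]
6 rows: t(cm) [ 1.217 -0.     0.   ] w [0. 0. 0.] | total t [ 7.3 -0.   0. ]
```

>>> arm_command(plan=[{"tx": 1.67,"ty": 0,"tz": 0.08,"wx": -0.0041,"wy": 0,"wz": 0,"jaw": 1},{"tx": 1.67,"ty": 0,"tz": 0.08,"wx": -0.0041,"wy": 0,"wz": 0,"jaw": 1},{"tx": 1.67,"ty": 0,"tz": 0.08,"wx": -0.0041,"wy": 0,"wz": 0,"jaw": 1},{"tx": 1.67,"ty": 0,"tz": 0.08,"wx": -0.0041,"wy": 0,"wz": 0,"jaw": 1},{"tx": 1.67,"ty": 0,"tz": 0.08,"wx": -0.0041,"wy": 0,"wz": 0,"jaw": 1},{"tx": 1.67,"ty": 0,"tz": 0.08,"wx": -0.0041,"wy": 0,"wz": 0,"jaw": 1},{"tx": 1.2,"ty": 0,"tz": 0,"wx": 0,"wy": 0,"wz": 0,"jaw": 1},{"tx": 1.2,"ty": 0,"tz": 0,"wx": 0,"wy": 0,"wz": 0,"jaw": 1},{"tx": 1.2,"ty": 0,"tz": 0,"wx": 0,"wy": 0,"wz": 0,"jaw": 1},{"tx": 1.2,"ty": 0,"tz": 0,"wx": 0,"wy": 0,"wz": 0,"jaw": 1},{"tx": 1.2,"ty": 0,"tz": 0,"wx": 0,"wy": 0,"wz": 0,"jaw": 1},{"tx": 1.2,"ty": 0,"tz": 0,"wx": 0,"wy": 0,"wz": 0,"jaw": 1},{"tx": 0.1,"ty": 0,"tz": 0,"wx": 0,"wy": 0,"wz": 0,"jaw": 1},{"tx": 0,"ty": 0,"tz": 0,"wx": 0,"wy": 0,"wz": 0,"jaw": 1}])

```text
time: 3.4
tool_pos: [602.5, 266.3, 27.0]
tcp_rot: [2.427, 1.57, -2.68]
contact_force: [0.2, 0.9, 1.0]
grip_width: 92.1
```

Run:
```python
from h import *
o=readout.get_obs();print(o['tool_pos'],o['tcp_rot'],o['contact_force'],o['moment'])
cv2.imwrite("pics/wrist3.png",imaging.capture('wrist'))
```

```text
[602.52875818 266.32911403  26.97616723] [ 2.42658867  1.57030192 -2.67969418] [0.21864348 0.85413221 0.98312725] [ 0.10413943 -0.09947984 -0.01205125]
```

View pics/wrist3.png

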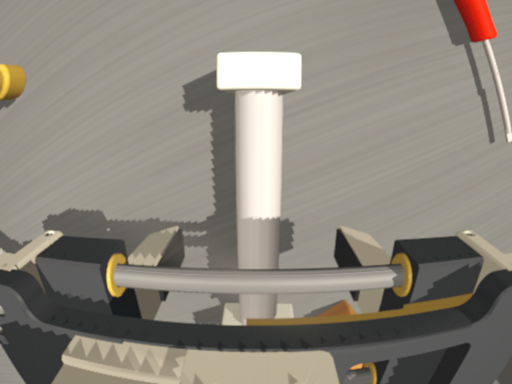

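The boom is centred between the fingers: cap at ~(259,72), tube along u~259. Now I'll close on it.

>>> arm_command(plan=[{"tx": 0,"ty": 0,"tz": 0,"wx": 0,"wy": 0,"wz": 0,"jaw": -1},{"tx": 0,"ty": 0,"tz": 0,"wx": 0,"wy": 0,"wz": 0,"jaw": -1},{"tx": 0,"ty": 0,"tz": 0,"wx": 0,"wy": 0,"wz": 0,"jaw": -1},{"tx": 0,"ty": 0,"tz": 0,"wx": 0,"wy": 0,"wz": 0,"jaw": -1},{"tx": 0,"ty": 0,"tz": 0,"wx": 0,"wy": 0,"wz": 0,"jaw": -1},{"tx": 0,"ty": 0,"tz": 0,"wx": 0,"wy": 0,"wz": 0,"jaw": -1},{"tx": 0,"ty": 0,"tz": 0,"wx": 0,"wy": 0,"wz": 0,"jaw": -1},{"tx": 0,"ty": 0,"tz": 0,"wx": 0,"wy": 0,"wz": 0,"jaw": -1},{"tx": 0,"ty": 0,"tz": 0,"wx": 0,"wy": 0,"wz": 0,"jaw": -1},{"tx": 0,"ty": 0,"tz": 0,"wx": 0,"wy": 0,"wz": 0,"jaw": -1}])

```text
time: 4.45
tool_pos: [602.6, 266.3, 27.3]
tcp_rot: [-3.001, 1.571, -1.824]
contact_force: [-0.2, -0.3, -0.9]
grip_width: 16.2
```

Run:
```python
from h import *
cv2.imwrite("pics/wrist4.png",imaging.capture('wrist'))
o=readout.get_obs();print(o['time'],o['tool_pos'],o['contact_force'],o['moment'],o['grip_width'])
```

```text
4.5 [602.6380884  266.31098403  27.3360148 ] [ 0.25940683 -0.77410645 -0.04775345] [ 0.10424271  0.01107328 -0.04395862] 12.273109580629349
```

View pics/wrist4.png

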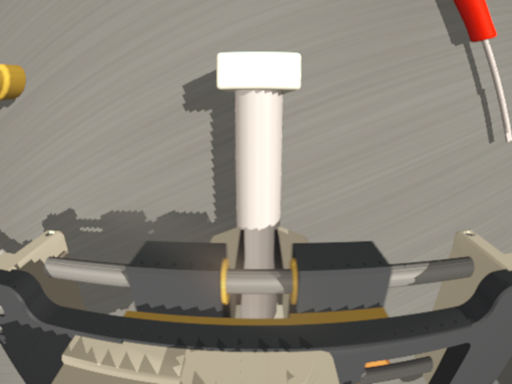

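Run:
```python
from h import *
cv2.imwrite("pics/scene4.png",imaging.capture('scene'));crop('pics/scene4.png','pics/c5.png',260,70,400,220,5)
cv2.imwrite("pics/side4.png",imaging.capture('side'));crop('pics/side4.png','pics/c6.png',160,150,300,270,5)
o=readout.get_obs();print(o['time'],o['grip_width'],o['contact_force'])
```

```text
4.6 4.806355323545074 [-0.45785152 -0.02450156 -0.42667504]
```

View pics/c5.png

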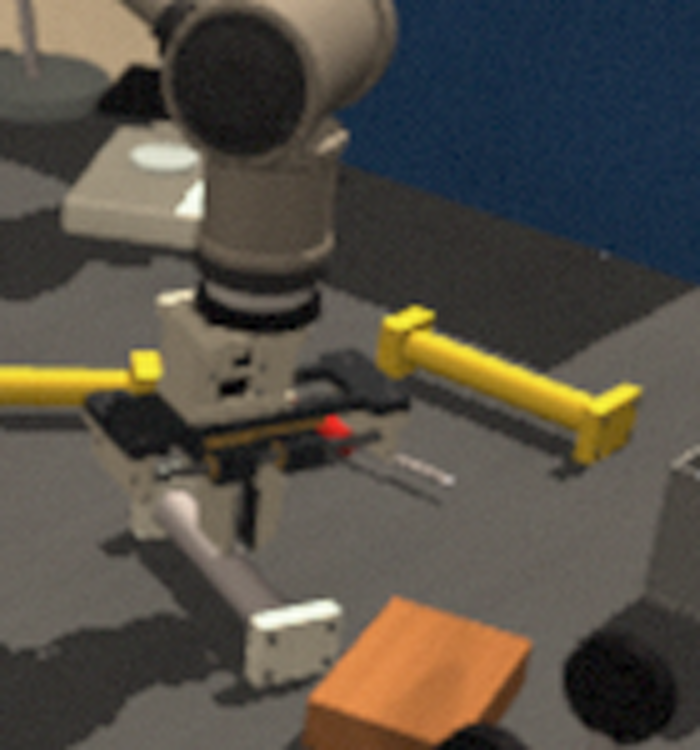

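View pics/c6.png

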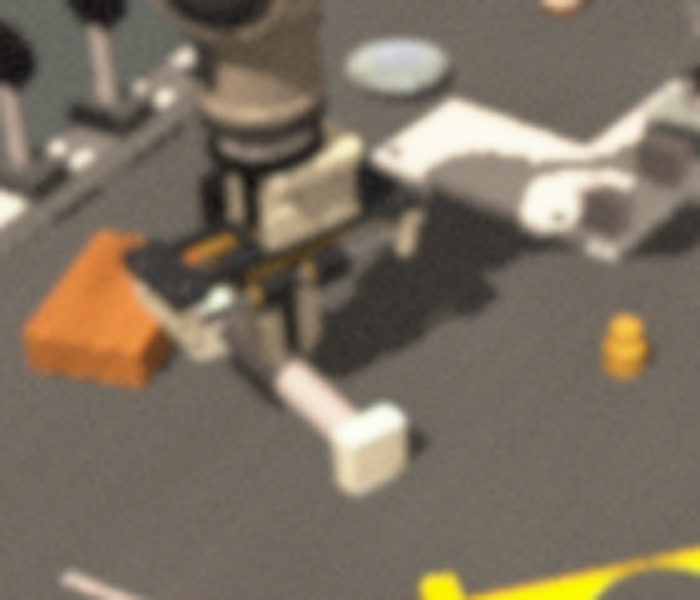

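Run:
```python
from h import *
o=readout.get_obs()
for n,x0,y0 in(('scene',260,70),('side',160,150)):
    im=cv2.imread({'scene':'pics/c5.png','side':'pics/c6.png'}[n])
    T=R.from_euler('xyz',o['tcp_rot']).as_matrix()
    for l,c in ((0,(0,0,255)),(22,(0,255,0)),(-44,(255,0,0))):
        u,v=proj(n,o['tool_pos']+T@[l,0,0]);cv2.circle(im,(int((u-x0)*5),int((v-y0)*5)),5,c,2);print(n,l,u,v)
    for p in ((502.3,307.5,22),(687,230.5,22)):
        u,v=proj(n,p);cv2.circle(im,(int((u-x0)*5),int((v-y0)*5)),5,(255,255,0),2)
    cv2.imwrite(f'pics/p{n}.png',im)
a=cv2.imread('pics/pscene.png');b=cv2.imread('pics/pside.png')
cv2.imwrite('pics/pp.png',cv2.resize(np.hstack([a[150:750,:],b]),(800,343)))
im=cv2.imread('pics/wrist4.png')
for l in(0,22,-44):
    T=R.from_euler('xyz',o['tcp_rot']).as_matrix();print(proj('wrist',o['tool_pos']+T@[l,0,0],o))
crop('pics/wrist4.png','pics/c7.png',160,200,360,330,4)
```

```text
scene 0 306.1769573256117 182.42208972637837
scene 22 305.6478968660026 188.1745822986056
scene -44 307.2652849664736 170.58866585865354
side 0 216.91605181792295 223.7754943523886
side 22 217.37147091065225 228.70033567596175
side -44 215.9773696380568 213.6247104636355
(np.float64(260.9937280113939), np.float64(232.98786209570892))
(np.float64(260.78716211603444), np.float64(219.91823377862815))
(np.float64(261.55807912761395), np.float64(269.34020613266637))
```

View pics/pp.png

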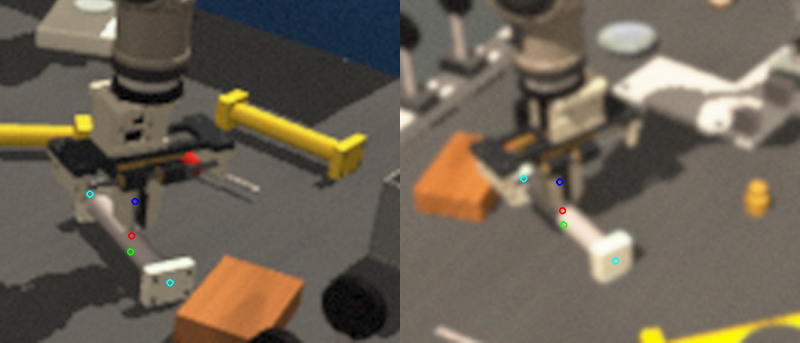

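View pics/c7.png

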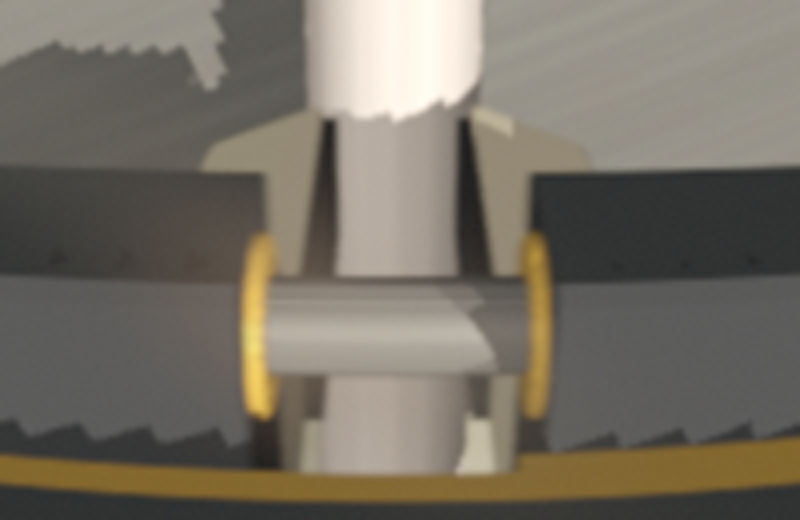

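Run:
```python
from h import *
o=readout.get_obs();print(o['time'],o['grip_width'],o['contact_force'],o['moment'],o['tool_pos'])
cv2.imwrite("pics/wrist5.png",imaging.capture('wrist'))
cv2.imwrite("pics/scene5.png",imaging.capture('scene'))
x0,y0,k=285,140,12
im=cv2.imread('pics/scene5.png')[y0:200,x0:335];im=cv2.resize(im,None,fx=k,fy=k,interpolation=cv2.INTER_CUBIC)
T=R.from_euler('xyz',o['tcp_rot']).as_matrix()
for l,z,c in ((22,0,(0,255,0)),(22,12,(0,0,255)),(22,-12,(255,0,0)),(-30,12,(0,0,255)),(-30,-12,(255,0,0))):
    u,v=proj('scene',o['tool_pos']+T@[l,0,z]);cv2.circle(im,(int((u-x0+.5)*k),int((v-y0+.5)*k)),6,c,2)
cv2.imwrite('pics/c8.png',im)
print(o['tau'])
crop('pics/wrist5.png','pics/c9.png',160,200,360,330,4)
o=readout.get_obs();print(o['time'],o['grip_width'],o['contact_force'])
```

```text
4.6 4.806355323545074 [-0.45785152 -0.02450156 -0.42667504] [ 0.08250856 -0.03241929 -0.05291097] [602.63920095 266.29473472  27.31455398]
[-6.41379411e-04 -5.96535301e+01 -2.13400447e+01  2.03635474e-02
  8.65909341e-02  1.87889063e-04]
4.7 0.651281435279261 [-0.62813087 -0.53957993 -1.30070701]
```

View pics/c8.png

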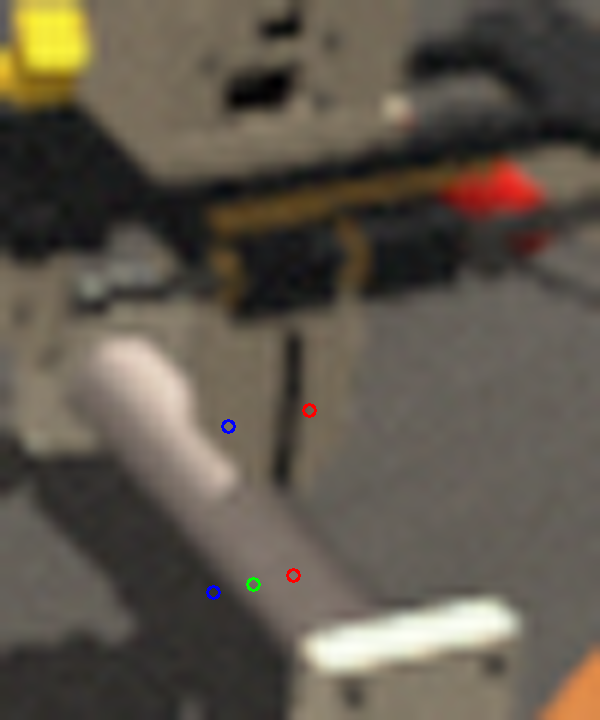

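View pics/c9.png

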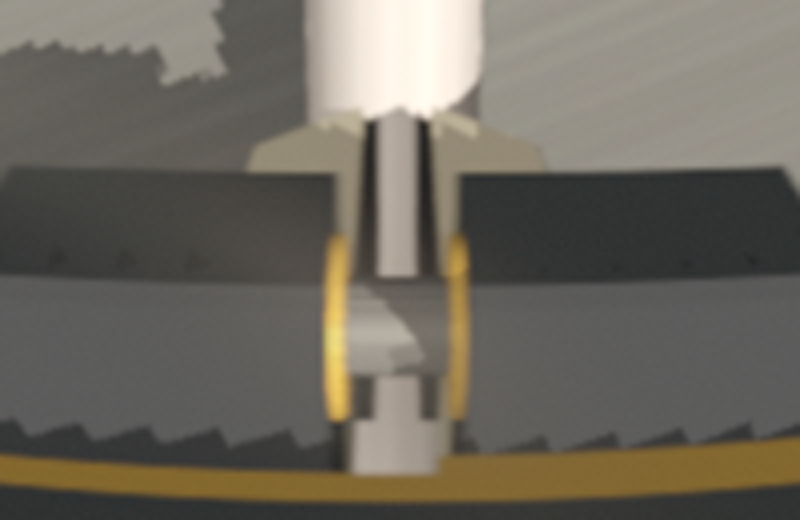

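The fingers are closing above the tube, not around it. Before moving again I'll check where the fingertips really are.

Run:
```python
from h import *
o=np.load('o2.npy',allow_pickle=True).item()
T=R.from_euler('xyz',o['tcp_rot']).as_matrix()
im=cv2.imread('pics/wrist2.png')
im=cv2.resize(im,None,fx=1.5,fy=1.5)
for l,c in ((22,(0,255,0)),(0,(0,0,255)),(-20,(255,0,0)),(-44,(255,255,0))):
  for z in(-46,46):
   for y in(-9.5,9.5):
    u,v=proj('wrist',o['tool_pos']+T@[l,y,z],o);cv2.circle(im,(int(u*1.5),int(v*1.5)),4,c,2)
cv2.imwrite('pics/c10.png',im[250:560])
```

```text
(no output)
```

View pics/c10.png

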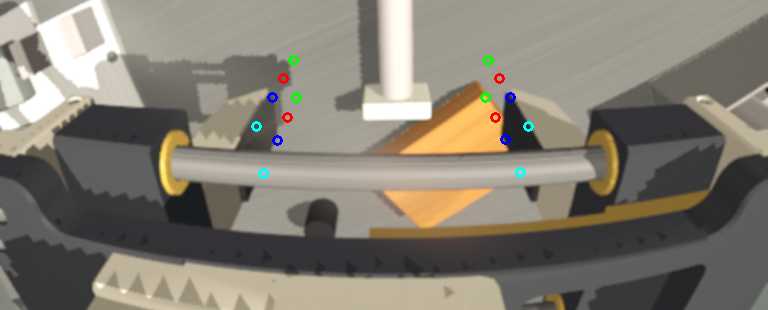

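Wrist and scene views agree: the real fingertips are about 17 mm behind the reported TCP, not 22 mm ahead of it, so the tips are ~40 mm higher than stated. I'll reopen, descend further, and find the bench by touch to settle it.

>>> arm_command(plan=[{"tx": 0,"ty": 0,"tz": 0,"wx": 0,"wy": 0,"wz": 0,"jaw": 0.4},{"tx": 0,"ty": 0,"tz": 0,"wx": 0,"wy": 0,"wz": 0,"jaw": 0.4},{"tx": 0,"ty": 0,"tz": 0,"wx": 0,"wy": 0,"wz": 0,"jaw": 0.4},{"tx": 0,"ty": 0,"tz": 0,"wx": 0,"wy": 0,"wz": 0,"jaw": 0.4},{"tx": 0,"ty": 0,"tz": 0,"wx": 0,"wy": 0,"wz": 0,"jaw": 0.4},{"tx": 0,"ty": 0,"tz": 0,"wx": 0,"wy": 0,"wz": 0,"jaw": 0.4},{"tx": 0,"ty": 0,"tz": 0,"wx": 0,"wy": 0,"wz": 0,"jaw": 0.4},{"tx": 0,"ty": 0,"tz": 0,"wx": 0,"wy": 0,"wz": 0,"jaw": 0.4},{"tx": 0,"ty": 0,"tz": 0,"wx": 0,"wy": 0,"wz": 0,"jaw": 0.4},{"tx": 1,"ty": 0,"tz": 0,"wx": 0,"wy": 0,"wz": 0,"jaw": 0.4},{"tx": 1,"ty": 0,"tz": 0,"wx": 0,"wy": 0,"wz": 0,"jaw": 0.4},{"tx": 0.5,"ty": 0,"tz": 0,"wx": 0,"wy": 0,"wz": 0,"jaw": 0.4},{"tx": 0.4,"ty": 0,"tz": 0,"wx": 0,"wy": 0,"wz": 0,"jaw": 0.4}])

```text
time: 6.0
tool_pos: [602.1, 266.1, -2.9]
tcp_rot: [2.285, 1.569, -2.821]
contact_force: [0.5, -0.6, -0.5]
grip_width: 64.4
```

Run:
```python
from h import *
cv2.imwrite("pics/wrist6.png",imaging.capture('wrist'))
cv2.imwrite("pics/scene6.png",imaging.capture('scene'))
crop('pics/scene6.png','pics/c11.png',265,120,345,215,6)
o=readout.get_obs();print(o['time'],o['grip_width'],o['contact_force'],o['tool_pos'])
```

```text
6.1 64.15345698223983 [-0.40423011  0.98200488 -0.01207603] [602.16404685 266.15869663  -2.66116013]
```

View pics/wrist6.png

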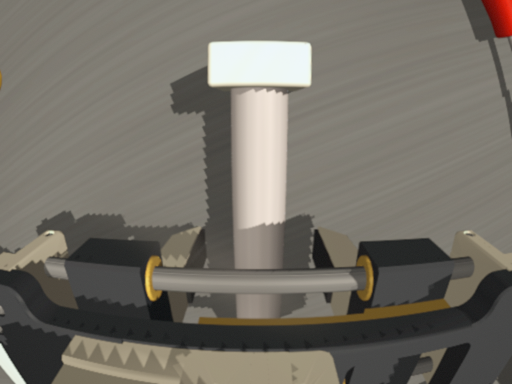

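View pics/c11.png

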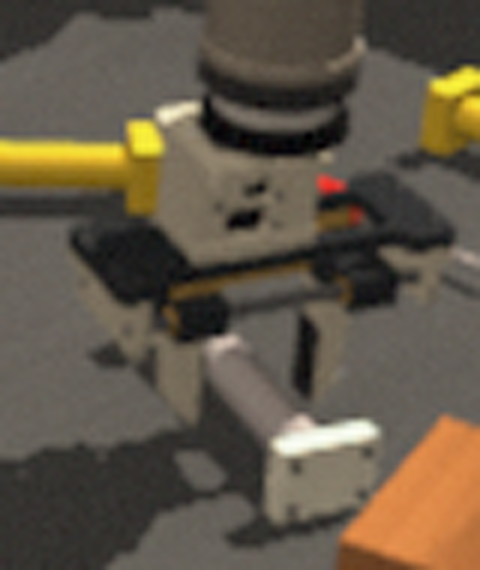

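The fingers now straddle the tube and there is no contact. I'll step down toward the bench.

>>> arm_command(plan=[{"tx": 0.4,"ty": 0,"tz": 0,"wx": 0,"wy": 0,"wz": 0,"jaw": 0.4},{"tx": 0.3,"ty": 0,"tz": 0,"wx": 0,"wy": 0,"wz": 0,"jaw": 0.4},{"tx": 0,"ty": 0,"tz": 0,"wx": 0,"wy": 0,"wz": 0,"jaw": 0.4}])

```text
time: 6.4
tool_pos: [602.4, 266.2, -9.0]
tcp_rot: [2.35, 1.57, -2.756]
contact_force: [-0.4, 0.6, -0.3]
grip_width: 64.3
```

>>> arm_command(plan=[{"tx": 0.2,"ty": 0,"tz": 0,"wx": 0,"wy": 0,"wz": 0,"jaw": 0.4},{"tx": 0,"ty": 0,"tz": 0,"wx": 0,"wy": 0,"wz": 0,"jaw": 0.4}])

```text
time: 6.6
tool_pos: [602.6, 266.3, -10.8]
tcp_rot: [2.788, 1.571, -2.319]
contact_force: [-0.1, -0.6, -0.0]
grip_width: 64.2
```

Run:
```python
from h import *
cv2.imwrite("pics/scene7.png",imaging.capture('scene'))
crop('pics/scene7.png','pics/c12.png',265,120,345,215,6)
o=readout.get_obs();print(o['time'],o['grip_width'],o['contact_force'],o['tool_pos'])
```

```text
6.65 64.26590951260286 [-0.95516865 -0.23953215  0.08321838] [602.64514813 266.30067296 -10.65609675]
```

View pics/c12.png

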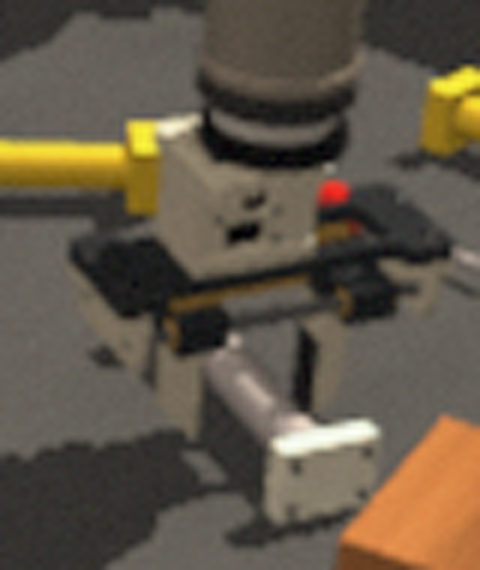

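>>> arm_command(plan=[{"tx": 0.2,"ty": 0,"tz": 0,"wx": 0,"wy": 0,"wz": 0,"jaw": 0.4},{"tx": 0,"ty": 0,"tz": 0,"wx": 0,"wy": 0,"wz": 0,"jaw": 0.4}])

```text
time: 6.85
tool_pos: [602.5, 266.3, -12.9]
tcp_rot: [2.457, 1.571, -2.649]
contact_force: [0.0, -0.4, 0.7]
grip_width: 64.5
```

>>> arm_command(plan=[{"tx": 0.15,"ty": 0,"tz": 0,"wx": 0,"wy": 0,"wz": 0,"jaw": 0.4},{"tx": 0,"ty": 0,"tz": 0,"wx": 0,"wy": 0,"wz": 0,"jaw": 0.4}])

```text
time: 7.05
tool_pos: [602.5, 266.3, -14.4]
tcp_rot: [2.401, 1.571, -2.705]
contact_force: [0.1, 0.0, -0.3]
grip_width: 64.4
```

>>> arm_command(plan=[{"tx": 0.15,"ty": 0,"tz": 0,"wx": 0,"wy": 0,"wz": 0,"jaw": 0.4},{"tx": 0,"ty": 0,"tz": 0,"wx": 0,"wy": 0,"wz": 0,"jaw": 0.4}])

```text
time: 7.25
tool_pos: [602.7, 266.3, -14.7]
tcp_rot: [-1.088, 1.57, 0.089]
contact_force: [-2.8, -0.5, 6.1]
grip_width: 64.1
```

The tips touch the bench at reported z≈-14.5, so the true tips are 14.5 mm behind the reported TCP and the grasp point 33.5 mm behind it. I'll rise 3.5 mm and close.

>>> arm_command(plan=[{"tx": -0.45,"ty": 0,"tz": 0,"wx": 0,"wy": 0,"wz": 0,"jaw": 0.4},{"tx": 0,"ty": 0,"tz": 0,"wx": 0,"wy": 0,"wz": 0,"jaw": -1},{"tx": 0,"ty": 0,"tz": 0,"wx": 0,"wy": 0,"wz": 0,"jaw": -1},{"tx": 0,"ty": 0,"tz": 0,"wx": 0,"wy": 0,"wz": 0,"jaw": -1},{"tx": 0,"ty": 0,"tz": 0,"wx": 0,"wy": 0,"wz": 0,"jaw": -1},{"tx": 0,"ty": 0,"tz": 0,"wx": 0,"wy": 0,"wz": 0,"jaw": -1},{"tx": 0,"ty": 0,"tz": 0,"wx": 0,"wy": 0,"wz": 0,"jaw": -1},{"tx": 0,"ty": 0,"tz": 0,"wx": 0,"wy": 0,"wz": 0,"jaw": -1},{"tx": 0,"ty": 0,"tz": 0,"wx": 0,"wy": 0,"wz": 0,"jaw": -1}])

```text
time: 8.15
tool_pos: [602.5, 266.1, -11.3]
tcp_rot: [2.683, 1.57, -2.424]
contact_force: [-0.4, -2.2, -0.4]
grip_width: 27.0
```

Run:
```python
from h import *
o=readout.get_obs();print(o['time'],o['grip_width'],o['contact_force'],o['moment'],o['tool_pos'])
cv2.imwrite("pics/wrist8.png",imaging.capture('wrist'))
o=readout.get_obs();print(o['time'],o['grip_width'],o['contact_force'],o['moment'],o['tool_pos'])
```

```text
8.15 27.008763418686538 [-0.35203484 -2.16413605 -0.40462843] [-0.15769713  0.03953639 -0.0417728 ] [602.46381964 266.08117569 -11.34736997]
8.2 27.42335159508234 [ 0.97804296 -1.40874778 -0.75758349] [-0.16239963  0.05545195  0.00461884] [602.45469985 266.08334304 -11.37373621]
```

Gripped at 27 mm, which matches the tube. Now a small trial lift of 8 mm.

>>> arm_command(plan=[{"tx": -0.2,"ty": 0,"tz": 0,"wx": 0,"wy": 0,"wz": 0,"jaw": -1},{"tx": -0.2,"ty": 0,"tz": 0,"wx": 0,"wy": 0,"wz": 0,"jaw": -1},{"tx": -0.2,"ty": 0,"tz": 0,"wx": 0,"wy": 0,"wz": 0,"jaw": -1},{"tx": -0.2,"ty": 0,"tz": 0,"wx": 0,"wy": 0,"wz": 0,"jaw": -1},{"tx": 0,"ty": 0,"tz": 0,"wx": 0,"wy": 0,"wz": 0,"jaw": -1},{"tx": 0,"ty": 0,"tz": 0,"wx": 0,"wy": 0,"wz": 0,"jaw": -1}])

```text
time: 8.8
tool_pos: [602.5, 266.3, -3.2]
tcp_rot: [2.1, 1.571, -3.007]
contact_force: [-0.1, 0.7, -8.4]
grip_width: 27.5
```

```bash
cat >> h.py <<'E'
def meas(tag,n=3):
    F=[];M=[]
    for i in range(n):
        o=readout.get_obs();im=imaging.capture(['wrist','scene','side'][i%3]);cv2.imwrite(f"pics/{['wrist','scene','side'][i%3]}_{tag}.png",im)
        F.append(o['contact_force']);M.append(o['moment'])
    T=R.from_euler('xyz',o['tcp_rot']).as_matrix()
    print(o['time'],'w',o['grip_width'],'pos',o['tool_pos'].round(1),'F',np.mean(F,0).round(2),'M',np.mean(M,0).round(3),'Mtool',(T.T@np.mean(M,0)).round(3))
E
python3 - <<'E'
from h import *
meas('L1')
o=readout.get_obs();print(o['moment'],o['contact_force'])
E
```

```text
8.9 w 27.113789506682444 pos [602.5 266.3  -3.3] F [ 0.17  0.47 -8.71] M [ 0.124  0.01  -0.031] Mtool [ 0.031 -0.111  0.056]
[ 0.08295265  0.02632598 -0.00522526] [ 0.04693551 -0.85363496 -9.25497675]
```

View pics/wrist_L1.png

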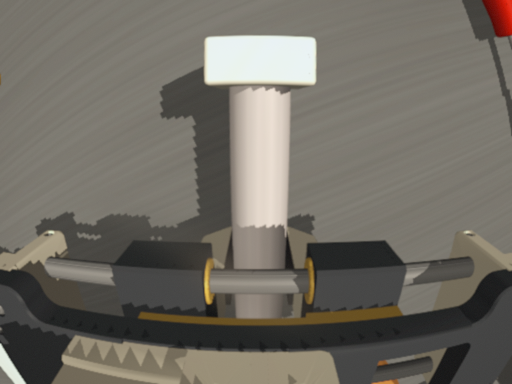

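Run:
```python
from h import *
for t in ('pics/wrist8.png','pics/wrist_L1.png'):
    g=cv2.imread(t).min(2).astype(int)
    r=g[60];e=np.where(r>190)[0];c=g[:,262];print(t,e[0],e[-1],np.where(c[:150]>190)[0][[0,-1]],g[55:60,262].mean(), [int(x) for x in c[30:42]],[int(x) for x in c[78:92]])
```

```text
pics/wrist8.png 206 314 [ 36 149] 233.8 [113, 114, 114, 114, 113, 161, 221, 232, 233, 233, 233, 233] [234, 229, 212, 193, 168, 129, 91, 106, 128, 158, 193, 206, 206, 206]
pics/wrist_L1.png 206 315 [ 36 149] 234.0 [114, 114, 114, 113, 116, 167, 223, 234, 234, 233, 233, 234] [235, 233, 220, 201, 178, 147, 106, 104, 138, 179, 202, 207, 207, 205]
```

The full weight (8.8 N) is carried and the cap's image position is unchanged to 0.3 px, so it hangs level at boom x≈+9. I'll lift a bit more, still below the clear height, and recheck tilt and moment.

>>> arm_command(plan=[{"tx": -0.4,"ty": 0,"tz": 0,"wx": 0,"wy": 0,"wz": 0,"jaw": -1},{"tx": -0.5,"ty": 0,"tz": 0,"wx": 0,"wy": 0,"wz": 0,"jaw": -1},{"tx": -0.5,"ty": 0,"tz": 0,"wx": 0,"wy": 0,"wz": 0,"jaw": -1},{"tx": -0.2,"ty": 0,"tz": 0,"wx": 0,"wy": 0,"wz": 0,"jaw": -1},{"tx": 0,"ty": 0,"tz": 0,"wx": 0,"wy": 0,"wz": 0,"jaw": -1},{"tx": 0,"ty": 0,"tz": 0,"wx": 0,"wy": 0,"wz": 0,"jaw": -1}])

```text
time: 9.55
tool_pos: [602.6, 266.3, 12.9]
tcp_rot: [-1.935, 1.571, -0.758]
contact_force: [-0.4, 0.4, -8.7]
grip_width: 27.1
```

Run:
```python
from h import *
meas('L2',9)
for t in ('pics/wrist8.png','pics/wrist_L1.png','pics/wrist_L2.png'):
    g=cv2.imread(t).min(2).astype(int)
    r=g[60];e=np.where(r>190)[0];c=g[:,262];print(t,e[0],e[-1], [int(x) for x in c[30:42]],[int(x) for x in c[78:92]])
crop('pics/scene_L2.png','pics/c13.png',265,120,345,215,6)
```

```text
9.95 w 27.29795502058769 pos [602.6 266.3  12.7] F [-0.28 -0.02 -8.69] M [ 0.112  0.032 -0.002] Mtool [ 0.002 -0.091  0.072]
pics/wrist8.png 206 314 [113, 114, 114, 114, 113, 161, 221, 232, 233, 233, 233, 233] [234, 229, 212, 193, 168, 129, 91, 106, 128, 158, 193, 206, 206, 206]
pics/wrist_L1.png 206 315 [114, 114, 114, 113, 116, 167, 223, 234, 234, 233, 233, 234] [235, 233, 220, 201, 178, 147, 106, 104, 138, 179, 202, 207, 207, 205]
pics/wrist_L2.png 206 315 [114, 113, 113, 112, 117, 167, 225, 235, 236, 235, 235, 235] [236, 234, 221, 203, 180, 149, 109, 107, 137, 173, 198, 208, 209, 208]
```

View pics/c13.png

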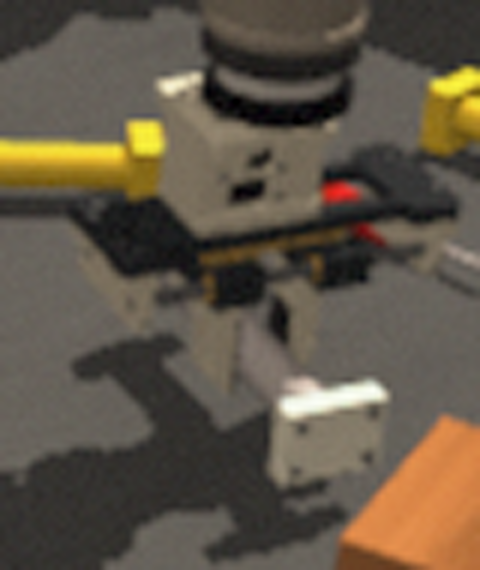

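It hangs level and steady: F_z -8.7 N, no tilt. Now I'll pin down the fixture from the first wrist picture.

Run:
```python
from h import *
crop('pics/wrist0.png','pics/c14.png',185,145,405,335,3.6)
```

```text
(no output)
```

View pics/c14.png

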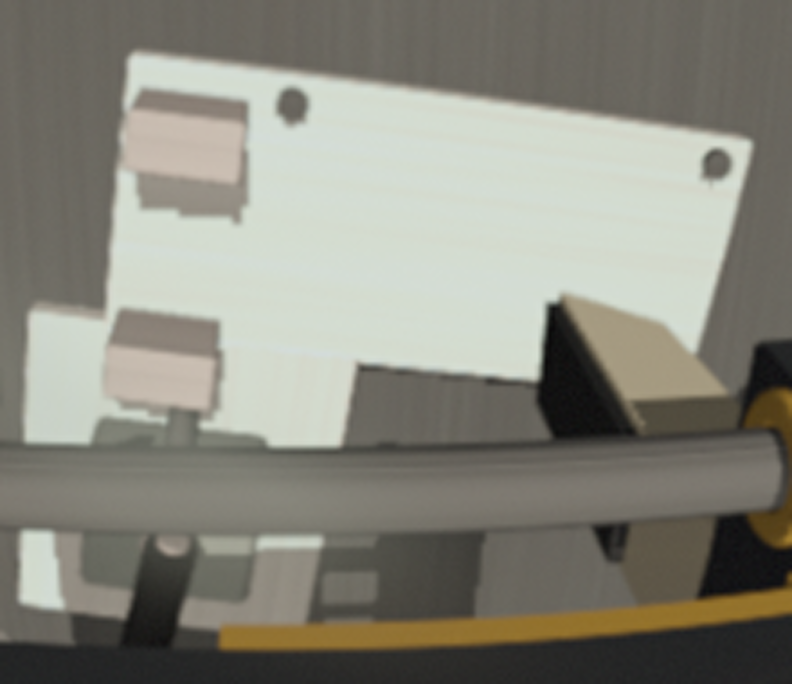

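Run:
```python
from h import *
from scipy.optimize import least_squares
o=dict(tool_pos=np.array([524.57,0.06,211.1]),tcp_rot=np.array([2.9811221,1.5692225,2.98101854]))
f=lambda u,v,z:onz('wrist',185+u/3.6,145+v/3.6,z,o)
pts=[((133,57),(-120,55,12)),((750,142),(120,55,12)),((357,364),(-20,-55,12)),((106,312),(-120,-50,12)),
 ((134,108),(-115,44.5,48)),((246,122),(-75,44.5,48)),((243,183),(-75,22.5,48)),((122,165),(-115,22.5,48)),((218,360),(-75,-42.5,48)),((110,346),(-115,-42.5,48)),((104,383),(-115,-64.5,48)),((214,410),(-75,-64.5,48))]
W=np.array([f(*uv,P[2])[:2] for uv,P in pts]);P=np.array([p[1][:2] for p in pts],float)
def r(q):
    c,s=np.cos(q[2]),np.sin(q[2]);return (P@np.array([[c,s],[-s,c]])+q[:2]-W).ravel()
q=least_squares(r,[583,-63,-.134],loss='soft_l1').x;print(q);print(r(q).reshape(-1,2).round(1))
```

```text
[ 5.86687080e+02 -6.02850490e+01 -1.37582408e-01]
[[-0.3  2.4]
 [ 2.8  0. ]
 [ 0.9  0.9]
 [-0.4 -2.5]
 [-1.2  1.2]
 [ 2.   0.5]
 [ 0.1 -0.6]
 [ 0.4 -1.3]
 [ 0.5  0.4]
 [-1.1  0.8]
 [-1.  -6. ]
 [-0.7 -1. ]]
```

```bash
cat >> h.py <<'E'
FX=np.array([586.7,-60.3,0]);FY=-0.1376
def fix(x,y,z):
    c,s=np.cos(FY),np.sin(FY);return FX+np.array([c*x-s*y,s*x+c*y,z])
E
python3 - <<'E'
from h import *
p,Rm=pose();print(p,np.arctan2(Rm[1,2],Rm[0,2])-np.pi/2)
Rt=down(FY+np.pi/2)
print(fix(8.4,-4,92))
p2=p.copy();p2[2]=92
rows(fix(8.4,-4,92),Rt,21,p2,Rm)
E
```

```text
[602.59683053 266.31071812  12.74028954] -0.39391682720001553
[594.47193881 -65.41438824  92.        ]
21 rows: t(cm) [ 0.    -0.388 -1.536] w [-0.0122 -0.     -0.    ] | total t [  0.    -8.15 -32.26]
```

>>> arm_command(plan=[{"tx": -0.4,"ty": 0,"tz": 0,"wx": 0,"wy": 0,"wz": 0,"jaw": -1},{"tx": -0.8,"ty": 0,"tz": 0,"wx": 0,"wy": 0,"wz": 0,"jaw": -1},{"tx": -1.0,"ty": 0,"tz": 0,"wx": 0,"wy": 0,"wz": 0,"jaw": -1},{"tx": -1.0,"ty": 0,"tz": 0,"wx": 0,"wy": 0,"wz": 0,"jaw": -1},{"tx": -1.0,"ty": 0,"tz": 0,"wx": 0,"wy": 0,"wz": 0,"jaw": -1},{"tx": -1.0,"ty": 0,"tz": 0,"wx": 0,"wy": 0,"wz": 0,"jaw": -1},{"tx": -1.0,"ty": 0,"tz": 0,"wx": 0,"wy": 0,"wz": 0,"jaw": -1},{"tx": -1.0,"ty": 0,"tz": 0,"wx": 0,"wy": 0,"wz": 0,"jaw": -1},{"tx": -0.5,"ty": 0,"tz": 0,"wx": 0,"wy": 0,"wz": 0,"jaw": -1},{"tx": -0.2,"ty": 0,"tz": 0,"wx": 0,"wy": 0,"wz": 0,"jaw": -1},{"tx": 0,"ty": 0,"tz": 0,"wx": 0,"wy": 0,"wz": 0,"jaw": -1},{"tx": 0,"ty": 0,"tz": 0,"wx": 0,"wy": 0,"wz": 0,"jaw": -1}])

```text
time: 11.2
tool_pos: [602.3, 266.2, 91.3]
tcp_rot: [2.321, 1.57, -2.785]
contact_force: [0.5, -0.1, -9.4]
grip_width: 27.2
```

Run:
```python
from h import *
meas('L3',3)
for t in ('pics/wrist_L2.png','pics/wrist_L3.png'):
    g=cv2.imread(t).min(2).astype(int)
    r=g[60];e=np.where(r>190)[0];c=g[:,262];print(t,e[0],e[-1], [int(x) for x in c[30:42]],[int(x) for x in c[78:92]])
p,Rm=pose();print(p)
rows(fix(8.4,-4,92),down(FY+np.pi/2),19,p,Rm)
```

```text
11.3 w 27.105503873508532 pos [602.3 266.2  91.2] F [ 0.49  0.08 -9.11] M [ 0.152  0.048 -0.013] Mtool [ 0.012 -0.122  0.102]
pics/wrist_L2.png 206 315 [114, 113, 113, 112, 117, 167, 225, 235, 236, 235, 235, 235] [236, 234, 221, 203, 180, 149, 109, 107, 137, 173, 198, 208, 209, 208]
pics/wrist_L3.png 206 448 [115, 114, 111, 110, 115, 166, 223, 233, 232, 233, 232, 232] [234, 231, 219, 200, 178, 148, 109, 103, 122, 136, 166, 194, 199, 201]
[602.33797702 266.23030242  91.25095385]
19 rows: t(cm) [-0.004 -0.431 -1.697] w [-0.0135 -0.     -0.    ] | total t [ -0.07  -8.19 -32.24]
```

>>> arm_command(plan=[{"tx": 0,"ty": -0.17,"tz": -0.68,"wx": -0.0054,"wy": 0,"wz": 0,"jaw": -1},{"tx": 0,"ty": -0.34,"tz": -1.36,"wx": -0.0108,"wy": 0,"wz": 0,"jaw": -1},{"tx": 0,"ty": -0.43,"tz": -1.7,"wx": -0.0135,"wy": 0,"wz": 0,"jaw": -1},{"tx": 0,"ty": -0.43,"tz": -1.7,"wx": -0.0135,"wy": 0,"wz": 0,"jaw": -1},{"tx": 0,"ty": -0.43,"tz": -1.7,"wx": -0.0135,"wy": 0,"wz": 0,"jaw": -1},{"tx": 0,"ty": -0.43,"tz": -1.7,"wx": -0.0135,"wy": 0,"wz": 0,"jaw": -1},{"tx": 0,"ty": -0.43,"tz": -1.7,"wx": -0.0135,"wy": 0,"wz": 0,"jaw": -1},{"tx": 0,"ty": -0.43,"tz": -1.7,"wx": -0.0135,"wy": 0,"wz": 0,"jaw": -1},{"tx": 0,"ty": -0.43,"tz": -1.7,"wx": -0.0135,"wy": 0,"wz": 0,"jaw": -1},{"tx": 0,"ty": -0.43,"tz": -1.7,"wx": -0.0135,"wy": 0,"wz": 0,"jaw": -1},{"tx": 0,"ty": -0.43,"tz": -1.7,"wx": -0.0135,"wy": 0,"wz": 0,"jaw": -1},{"tx": 0,"ty": -0.43,"tz": -1.7,"wx": -0.0135,"wy": 0,"wz": 0,"jaw": -1},{"tx": 0,"ty": -0.43,"tz": -1.7,"wx": -0.0135,"wy": 0,"wz": 0,"jaw": -1},{"tx": 0,"ty": -0.43,"tz": -1.7,"wx": -0.0135,"wy": 0,"wz": 0,"jaw": -1},{"tx": 0,"ty": -0.43,"tz": -1.7,"wx": -0.0135,"wy": 0,"wz": 0,"jaw": -1},{"tx": 0,"ty": -0.43,"tz": -1.7,"wx": -0.0135,"wy": 0,"wz": 0,"jaw": -1},{"tx": 0,"ty": -0.43,"tz": -1.7,"wx": -0.0135,"wy": 0,"wz": 0,"jaw": -1},{"tx": 0,"ty": -0.43,"tz": -1.7,"wx": -0.0135,"wy": 0,"wz": 0,"jaw": -1},{"tx": 0,"ty": -0.26,"tz": -1.02,"wx": -0.0081,"wy": 0,"wz": 0,"jaw": -1},{"tx": 0,"ty": -0.09,"tz": -0.34,"wx": -0.0027,"wy": 0,"wz": 0,"jaw": -1}])

```text
time: 13.35
tool_pos: [592.8, -49.7, 91.9]
tcp_rot: [-2.314, 1.57, -0.896]
contact_force: [0.7, 0.9, -8.8]
grip_width: 27.3
```

Run:
```python
from h import *
meas('L4',3)
p,Rm=pose();print(p)
rows(fix(8.4,-4,91.5),down(FY+np.pi/2),1,p,Rm)
```

```text
13.45 w 27.265721293310495 pos [592.7 -48.6  91.9] F [ 0.31  0.11 -8.72] M [ 0.101  0.037 -0.002] Mtool [ 0.002 -0.095  0.051]
[592.65938668 -48.03145983  91.81388983]
1 rows: t(cm) [ 0.031 -0.441 -1.691] w [-0.0137  0.0004 -0.0002] | total t [ 0.03 -0.44 -1.69]
```

View pics/wrist_L4.png

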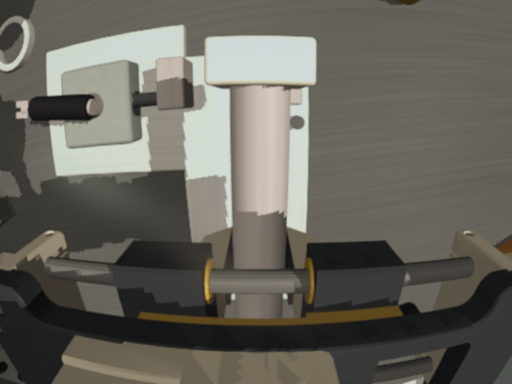

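View pics/scene_L4.png

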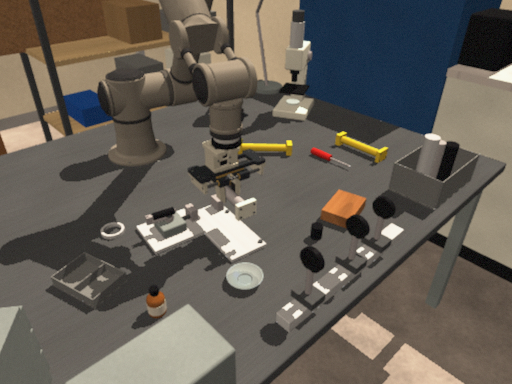

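Run:
```python
from h import *
crop('pics/wrist_L4.png','pics/c15.png',10,10,330,240,2.5)
```

```text
(no output)
```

View pics/c15.png

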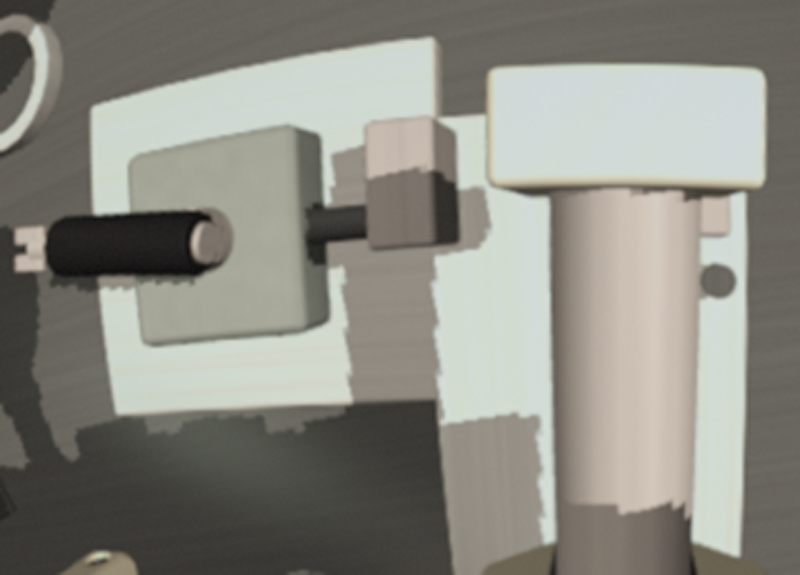

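Run:
```python
from h import *
from scipy.optimize import least_squares
p,Rm=pose()
o=dict(tool_pos=np.array([592.75,-49.2,91.9]),tcp_rot=readout.get_obs()['tcp_rot'])
f=lambda u,v,z:onz('wrist',10+u/2.5,10+v/2.5,z,o)
pts=[((435,38),(-150,-50,12)),((91,107),(-150,-200,12)),((117,414),(-20,-200,12)),((437,402),(-20,-55,12)),
((365,127),(-115,-64.5,48)),((432,117),(-115,-42.5,48)),((368,248),(-75,-64.5,48)),((434,243),(-75,-42.5,48)),
((130,160),(-120,-160,40)),((290,127),(-120,-90,40)),((303,333),(-50,-90,40)),((145,345),(-50,-160,40))]
W=np.array([f(*uv,P[2])[:2] for uv,P in pts]);P=np.array([p[1][:2] for p in pts],float)
def r(q):
    c,s=np.cos(q[2]),np.sin(q[2]);return (P@np.array([[c,s],[-s,c]])+q[:2]-W).ravel()
q=least_squares(r,[586.7,-60.3,-.1376],loss='soft_l1').x;print(q);print(r(q).reshape(-1,2).round(1))
# cap y in fixture: cap top face at height underside+44; underside z = TCPrep+33.5-22
zc=91.9+33.5+22
ca=f(488,70,zc);cb=f(765,70,zc);cc=(ca+cb)/2;print('cap outer mid',cc, 'width',np.linalg.norm(ca-cb))
print('tool axis rel cap', (Rm.T@(cc-o['tool_pos'])).round(1))
hz=f(212,238,67);print('handle tip end',hz, 'hinge?',f(28,248,67))
```

```text
[ 5.87205899e+02 -6.01713866e+01 -1.33397959e-01]
[[-0.6  0.8]
 [-0.8 -0.2]
 [ 1.  -1.2]
 [ 0.3  0.1]
 [-1.5 -0.5]
 [-0.6  0.5]
 [ 1.5 -0.4]
 [ 1.6  0.8]
 [-2.5 -2. ]
 [-1.3  2.7]
 [ 1.3  1.7]
 [ 1.3 -3.1]]
cap outer mid [486.11308347 -33.53345848 147.4       ] width 43.36968502022979
tool axis rel cap [-55.5 107.8  -0.6]
handle tip end [ 489.20946299 -155.4727778    67.        ] hinge? [ 471.11046572 -232.38285536   67.        ]
```

```bash
sed -i 's/^FX=.*/FX=np.array([587.0,-60.2,0]);FY=-0.135/' h.py
python3 - <<'E'
from h import *
p,Rm=pose();print(p)
rows(fix(8,-4,30),down(FY+np.pi/2),8,p,Rm)
E
```

```text
[592.65938668 -48.03145983  91.81388983]
8 rows: t(cm) [ 0.773 -0.052 -0.21 ] w [-0.002  0.    -0.   ] | total t [ 6.18 -0.42 -1.68]
```

>>> arm_command(plan=[{"tx": 0.4,"ty": -0.05,"tz": -0.21,"wx": -0.002,"wy": 0,"wz": 0,"jaw": -1},{"tx": 0.78,"ty": -0.05,"tz": -0.21,"wx": -0.002,"wy": 0,"wz": 0,"jaw": -1},{"tx": 0.9,"ty": -0.05,"tz": -0.21,"wx": -0.002,"wy": 0,"wz": 0,"jaw": -1},{"tx": 0.9,"ty": -0.05,"tz": -0.21,"wx": -0.002,"wy": 0,"wz": 0,"jaw": -1},{"tx": 0.9,"ty": -0.05,"tz": -0.21,"wx": -0.002,"wy": 0,"wz": 0,"jaw": -1},{"tx": 0.9,"ty": -0.05,"tz": -0.21,"wx": -0.002,"wy": 0,"wz": 0,"jaw": -1},{"tx": 0.9,"ty": -0.05,"tz": -0.21,"wx": -0.002,"wy": 0,"wz": 0,"jaw": -1},{"tx": 0.5,"ty": -0.07,"tz": -0.21,"wx": -0.002,"wy": 0,"wz": 0,"jaw": -1},{"tx": 0,"ty": 0,"tz": 0,"wx": 0,"wy": 0,"wz": 0,"jaw": -1},{"tx": 0,"ty": 0,"tz": 0,"wx": 0,"wy": 0,"wz": 0,"jaw": -1}])

```text
time: 14.5
tool_pos: [594.8, -65.7, 30.2]
tcp_rot: [-1.453, 1.57, -0.018]
contact_force: [0.2, -1.1, -9.4]
grip_width: 27.2
```

Run:
```python
from h import *
meas('L5',3)
p,Rm=pose();print(p)
rows(fix(8,-4,30),down(FY+np.pi/2),1,p,Rm)
crop('pics/wrist_L5.png','pics/c16.png',10,0,330,240,2.5)
```

```text
14.6 w 27.35030789940185 pos [595.  -65.6  30.6] F [ 0.23  0.08 -8.9 ] M [0.15  0.028 0.045] Mtool [-0.045 -0.145  0.048]
[594.9412509  -65.61502984  30.58612974]
1 rows: t(cm) [0.059 0.06  0.03 ] w [ 0.0001 -0.0001  0.0011] | total t [0.06 0.06 0.03]
```

View pics/c16.png

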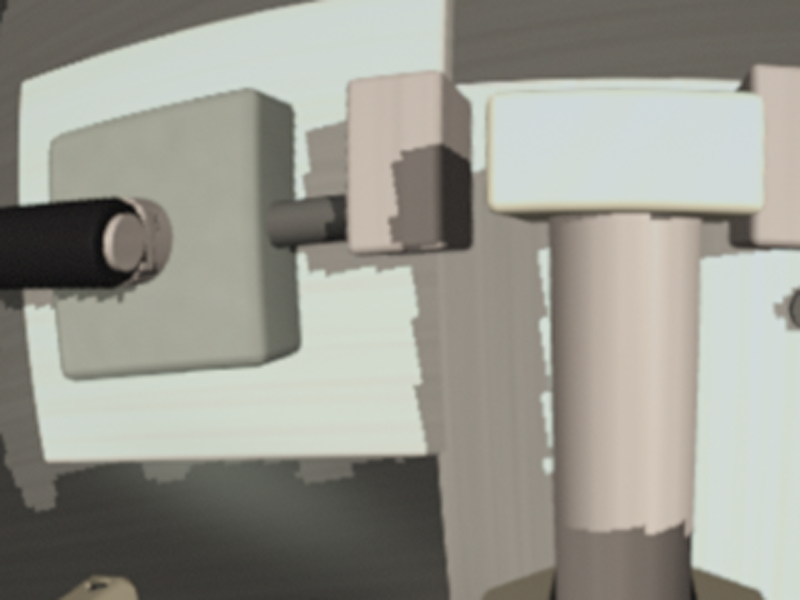

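Run:
```python
from h import *
o=readout.get_obs()
for P in ((-75,22.5,48),(-75,44.5,48),(-115,22.5,48),(-75,22.5,12),(-75,-42.5,48),(-115,-42.5,48),(-75,-64.5,48),(-20,-55,12),(-20,-200,12)):
    u,v=proj('wrist',fix(*P),o);print(P,round((u-10)*2.5),round(v*2.5))
```

```text
(-75, 22.5, 48) 757 248
(-75, 44.5, 48) 858 253
(-115, 22.5, 48) 757 64
(-75, 22.5, 12) 732 250
(-75, -42.5, 48) 446 250
(-115, -42.5, 48) 445 67
(-75, -64.5, 48) 348 256
(-20, -55, 12) 441 457
(-20, -200, 12) 46 462
```

Predicted and seen jaw edges agree to about 1 mm (e.g. predicted (757,248)), and the cap will go down between the jaws. Lowering now.

>>> arm_command(plan=[{"tx": 0.4,"ty": 0.03,"tz": 0.01,"wx": 0,"wy": 0,"wz": 0,"jaw": -1},{"tx": 0.5,"ty": 0.03,"tz": 0.01,"wx": 0,"wy": 0,"wz": 0,"jaw": -1},{"tx": 0.5,"ty": 0,"tz": 0,"wx": 0,"wy": 0,"wz": 0,"jaw": -1},{"tx": 0.5,"ty": 0,"tz": 0,"wx": 0,"wy": 0,"wz": 0,"jaw": -1},{"tx": 0.4,"ty": 0,"tz": 0,"wx": 0,"wy": 0,"wz": 0,"jaw": -1},{"tx": 0.3,"ty": 0,"tz": 0,"wx": 0,"wy": 0,"wz": 0,"jaw": -1},{"tx": 0.2,"ty": 0,"tz": 0,"wx": 0,"wy": 0,"wz": 0,"jaw": -1},{"tx": 0,"ty": 0,"tz": 0,"wx": 0,"wy": 0,"wz": 0,"jaw": -1},{"tx": 0,"ty": 0,"tz": 0,"wx": 0,"wy": 0,"wz": 0,"jaw": -1}])

```text
time: 15.55
tool_pos: [594.1, -65.3, 2.2]
tcp_rot: [-1.715, 1.57, -0.279]
contact_force: [0.3, 0.1, -8.4]
grip_width: 27.2
```

>>> arm_command(plan=[{"tx": 0.1,"ty": 0,"tz": 0,"wx": 0,"wy": 0,"wz": 0,"jaw": -1},{"tx": 0,"ty": 0,"tz": 0,"wx": 0,"wy": 0,"wz": 0,"jaw": -1}])

```text
time: 15.75
tool_pos: [594.2, -65.4, 1.2]
tcp_rot: [-1.705, 1.57, -0.269]
contact_force: [0.8, 0.0, -8.8]
grip_width: 27.3
```

>>> arm_command(plan=[{"tx": 0.1,"ty": 0,"tz": 0,"wx": 0,"wy": 0,"wz": 0,"jaw": -1},{"tx": 0,"ty": 0,"tz": 0,"wx": 0,"wy": 0,"wz": 0,"jaw": -1}])

```text
time: 15.95
tool_pos: [594.2, -65.4, 0.6]
tcp_rot: [-1.716, 1.57, -0.28]
contact_force: [-2.1, 0.5, -3.6]
grip_width: 27.0
```

>>> arm_command(plan=[{"tx": 0.1,"ty": 0,"tz": 0,"wx": 0,"wy": 0,"wz": 0,"jaw": -1},{"tx": 0,"ty": 0,"tz": 0,"wx": 0,"wy": 0,"wz": 0,"jaw": -1}])

```text
time: 16.15
tool_pos: [594.2, -65.4, 0.6]
tcp_rot: [-1.742, 1.57, -0.306]
contact_force: [-5.2, 0.7, 4.5]
grip_width: 27.1
```

It's seated: F_z went from -8.8 to +4.5 N at z≈0.6. Now release and rise.

>>> arm_command(plan=[{"tx": -0.05,"ty": 0,"tz": 0,"wx": 0,"wy": 0,"wz": 0,"jaw": 0.5},{"tx": 0,"ty": 0,"tz": 0,"wx": 0,"wy": 0,"wz": 0,"jaw": 0.5},{"tx": 0,"ty": 0,"tz": 0,"wx": 0,"wy": 0,"wz": 0,"jaw": 0.5},{"tx": 0,"ty": 0,"tz": 0,"wx": 0,"wy": 0,"wz": 0,"jaw": 0.5},{"tx": 0,"ty": 0,"tz": 0,"wx": 0,"wy": 0,"wz": 0,"jaw": 0.5},{"tx": 0,"ty": 0,"tz": 0,"wx": 0,"wy": 0,"wz": 0,"jaw": 0.5},{"tx": -0.5,"ty": 0,"tz": 0,"wx": 0,"wy": 0,"wz": 0,"jaw": 0.5},{"tx": -2,"ty": 0,"tz": 0,"wx": 0,"wy": 0,"wz": 0,"jaw": 0.5},{"tx": -3,"ty": 0,"tz": 0,"wx": 0,"wy": 0,"wz": 0,"jaw": 0.5},{"tx": -3,"ty": 0,"tz": 0,"wx": 0,"wy": 0,"wz": 0,"jaw": 0.5},{"tx": -3,"ty": 0,"tz": 0,"wx": 0,"wy": 0,"wz": 0,"jaw": 0.5},{"tx": -2,"ty": 0,"tz": 0,"wx": 0,"wy": 0,"wz": 0,"jaw": 0.5},{"tx": 0,"ty": 0,"tz": 0,"wx": 0,"wy": 0,"wz": 0,"jaw": 0.5},{"tx": 0,"ty": 0,"tz": 0,"wx": 0,"wy": 0,"wz": 0,"jaw": 0.5}])

```text
time: 17.55
tool_pos: [593.8, -65.3, 134.5]
tcp_rot: [-1.702, 1.57, -0.266]
contact_force: [-0.2, -0.2, -1.8]
grip_width: 69.4
```

Run:
```python
from h import *
o=readout.get_obs();np.save('o6.npy',o,allow_pickle=True)
meas('L6',2)
```

```text
17.6 w 68.97204723028439 pos [593.4 -65.2 133.7] F [-0.2   0.14 -0.83] M [ 0.121 -0.045  0.035] Mtool [-0.035 -0.126 -0.028]
```

View pics/wrist_L6.png

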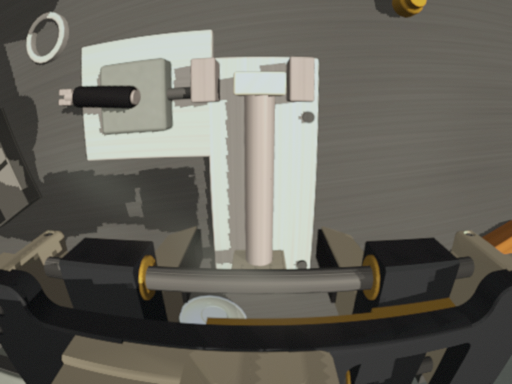

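View pics/scene_L6.png

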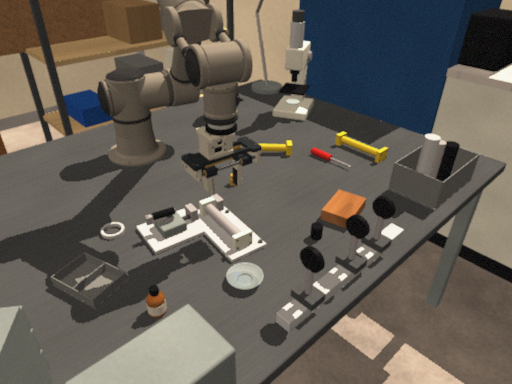

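Step 2 looks done: the boom lies in line on the plate, with the cap at wrist ~(260,82) between the jaws at (204,80) and (302,80). Next is the folded handle. I'll turn the tool so the jaws open along fixture x and hover over the handle.

Run:
```python
from h import *
p,Rm=pose();print(p)
rows(fix(-85,-125,120),down(FY),14,p,Rm)
o=np.load('o6.npy',allow_pickle=True).item()
for P in ((-85,-180,67),(-85,-105,67),(-85,-125,67)): print(proj('wrist',fix(*P),o))
# boom check: cap outer top edge (235..285,74), flange inner top
a=onz('wrist',235,75,56,o);b=onz('wrist',285,74,56,o);t=onz('wrist',262,260,34,o);t2=onz('wrist',259,110,34,o)
c,s=np.cos(FY),np.sin(FY);inv=lambda w:np.array([[c,s],[-s,c]])@(w-FX)[:2]
print('cap fix',inv((a+b)/2),'tube',inv(t),inv(t2))
```

```text
[593.18101023 -65.14047113 133.2215366 ]
14 rows: t(cm) [ 0.095 -0.096 -1.2  ] w [ 1.122e-01 -1.000e-04 -1.000e-04] | total t [  1.32  -1.35 -16.8 ]
(np.float64(68.94162389742604), np.float64(103.43467248248902))
(np.float64(139.9667614725734), np.float64(94.66341044120313))
(np.float64(119.15785574972338), np.float64(96.78705017608812))
cap fix [-98.22439994  -4.46138627] tube [85.50873935 -2.18101835] [-67.40841275  -5.29874902]
```

>>> arm_command(plan=[{"tx": 0.1,"ty": -0.1,"tz": -1.2,"wx": 0.1122,"wy": 0,"wz": 0,"jaw": 0},{"tx": 0.1,"ty": -0.1,"tz": -1.2,"wx": 0.1122,"wy": 0,"wz": 0,"jaw": 0},{"tx": 0.1,"ty": -0.1,"tz": -1.2,"wx": 0.1122,"wy": 0,"wz": 0,"jaw": 0},{"tx": 0.1,"ty": -0.1,"tz": -1.2,"wx": 0.1122,"wy": 0,"wz": 0,"jaw": 0},{"tx": 0.1,"ty": -0.1,"tz": -1.2,"wx": 0.1122,"wy": 0,"wz": 0,"jaw": 0},{"tx": 0.1,"ty": -0.1,"tz": -1.2,"wx": 0.1122,"wy": 0,"wz": 0,"jaw": 0},{"tx": 0.1,"ty": -0.1,"tz": -1.2,"wx": 0.1122,"wy": 0,"wz": 0,"jaw": 0},{"tx": 0.1,"ty": -0.1,"tz": -1.2,"wx": 0.1122,"wy": 0,"wz": 0,"jaw": 0},{"tx": 0.1,"ty": -0.1,"tz": -1.2,"wx": 0.1122,"wy": 0,"wz": 0,"jaw": 0},{"tx": 0.1,"ty": -0.1,"tz": -1.2,"wx": 0.1122,"wy": 0,"wz": 0,"jaw": 0},{"tx": 0.1,"ty": -0.1,"tz": -1.2,"wx": 0.1122,"wy": 0,"wz": 0,"jaw": 0},{"tx": 0.1,"ty": -0.1,"tz": -1.2,"wx": 0.1122,"wy": 0,"wz": 0,"jaw": 0},{"tx": 0.1,"ty": -0.1,"tz": -1.2,"wx": 0.1122,"wy": 0,"wz": 0,"jaw": 0},{"tx": 0,"ty": -0.1,"tz": -1.2,"wx": 0.1122,"wy": 0,"wz": 0,"jaw": 0},{"tx": 0,"ty": 0,"tz": 0,"wx": 0,"wy": 0,"wz": 0,"jaw": 0},{"tx": 0,"ty": 0,"tz": 0,"wx": 0,"wy": 0,"wz": 0,"jaw": 0}])

```text
time: 19.25
tool_pos: [487.0, -173.1, 120.9]
tcp_rot: [2.611, 1.57, 2.478]
contact_force: [0.9, -0.1, -0.4]
grip_width: 45.8
```

Run:
```python
from h import *
meas('H1',2)
p,Rm=pose();print(p)
rows(fix(-85,-125,36.5),down(FY),8,p,Rm)
```

```text
19.3 w 46.325743386399495 pos [ 487.4 -173.1  121.1] F [ 0.44 -0.43 -0.16] M [ 0.001  0.038 -0.016] Mtool [ 0.016  0.037 -0.004]
[ 487.5011554  -173.11891423  121.17729484]
8 rows: t(cm) [ 1.058  0.003 -0.02 ] w [ 0.0003 -0.     -0.    ] | total t [ 8.47  0.03 -0.16]
```

View pics/wrist_H1.png

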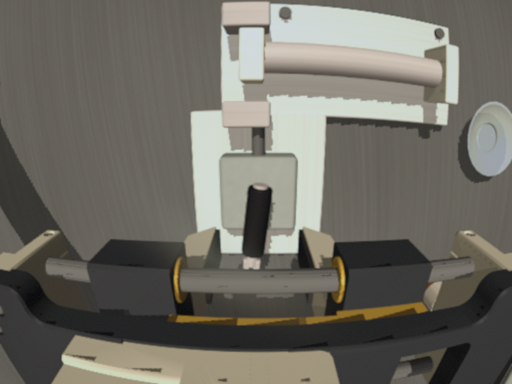

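View pics/scene_H1.png

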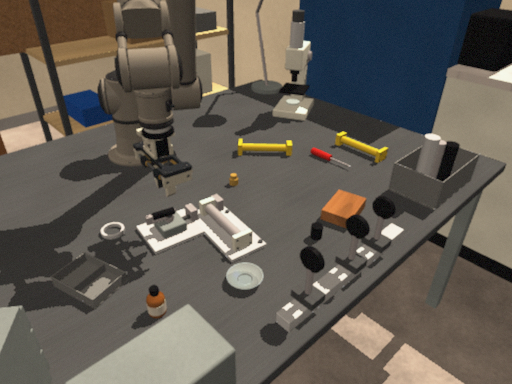

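Run:
```python
from h import *
crop('pics/wrist_H1.png','pics/c17.png',200,140,320,290,4)
o=readout.get_obs()
c,s=np.cos(FY),np.sin(FY);inv=lambda w:np.array([[c,s],[-s,c]])@(w-FX)[:2]
for u,v in ((261,188),(260,200),(254,250),(251,262)):print(u,v,inv(onz('wrist',u,v,67,o)).round(1))
```

```text
261 188 [ -82.1 -112.4]
260 200 [ -82.9 -122.5]
254 250 [ -87.9 -168. ]
251 262 [ -90.6 -180.1]
```

View pics/c17.png

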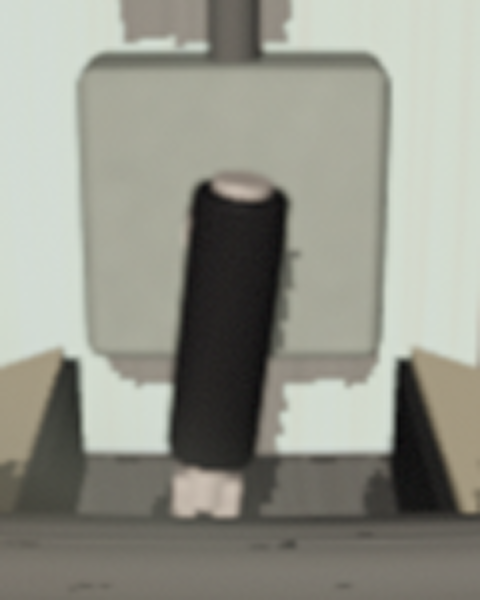

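The handle reads as turned ~0.11 rad (tip at (261,188), clevis at (251,262)), so the crank starts slightly clockwise. I'll align the tool with it, descend and grip.

>>> arm_command(plan=[{"tx": 1.2,"ty": 0,"tz": 0,"wx": 0.028,"wy": 0,"wz": 0,"jaw": 0},{"tx": 1.2,"ty": 0,"tz": 0,"wx": 0.028,"wy": 0,"wz": 0,"jaw": 0},{"tx": 1.2,"ty": 0,"tz": 0,"wx": 0.028,"wy": 0,"wz": 0,"jaw": 0},{"tx": 1.2,"ty": 0,"tz": 0,"wx": 0.028,"wy": 0,"wz": 0,"jaw": 0},{"tx": 1.2,"ty": 0,"tz": 0,"wx": 0,"wy": 0,"wz": 0,"jaw": 0},{"tx": 1.2,"ty": 0,"tz": 0,"wx": 0,"wy": 0,"wz": 0,"jaw": 0},{"tx": 0.8,"ty": 0,"tz": 0,"wx": 0,"wy": 0,"wz": 0,"jaw": 0},{"tx": 0.45,"ty": 0,"tz": 0,"wx": 0,"wy": 0,"wz": 0,"jaw": 0},{"tx": 0,"ty": 0,"tz": 0,"wx": 0,"wy": 0,"wz": 0,"jaw": 0},{"tx": 0,"ty": 0,"tz": 0,"wx": 0,"wy": 0,"wz": 0,"jaw": 0}])

```text
time: 20.35
tool_pos: [487.3, -173.3, 37.3]
tcp_rot: [-0.182, 1.57, -0.429]
contact_force: [-1.0, 0.6, 0.2]
grip_width: 46.0
```

Run:
```python
from h import *
meas('H2',2)
c,s=np.cos(FY),np.sin(FY);inv=lambda w:np.array([[c,s],[-s,c]])@(w-FX)[:2]
print(inv(pose()[0]))
```

```text
20.4 w 45.71991511106768 pos [ 487.4 -173.4   37.5] F [-0.67  0.57  0.23] M [0.005 0.029 0.01 ] Mtool [-0.01   0.029 -0.002]
[ -83.4303005  -125.54665717]
```

View pics/wrist_H2.png

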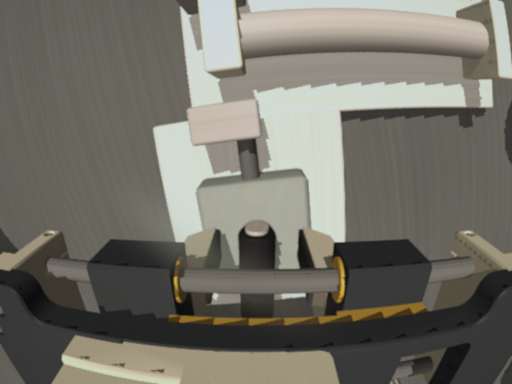

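>>> arm_command(plan=[{"tx": 0,"ty": 0,"tz": 0,"wx": 0,"wy": 0,"wz": 0,"jaw": -1},{"tx": 0,"ty": 0,"tz": 0,"wx": 0,"wy": 0,"wz": 0,"jaw": -1},{"tx": 0,"ty": 0,"tz": 0,"wx": 0,"wy": 0,"wz": 0,"jaw": -1},{"tx": 0,"ty": 0,"tz": 0,"wx": 0,"wy": 0,"wz": 0,"jaw": -1},{"tx": 0,"ty": 0,"tz": 0,"wx": 0,"wy": 0,"wz": 0,"jaw": -1},{"tx": 0,"ty": 0,"tz": 0,"wx": 0,"wy": 0,"wz": 0,"jaw": -1},{"tx": 0,"ty": 0,"tz": 0,"wx": 0,"wy": 0,"wz": 0,"jaw": -1}])

```text
time: 21.15
tool_pos: [486.4, -172.9, 36.8]
tcp_rot: [2.98, 1.569, 2.733]
contact_force: [-3.5, 0.4, 0.6]
grip_width: 18.9
```

Run:
```python
from h import *
meas('H3',2)
```

```text
21.2 w 19.15785954679848 pos [ 486.5 -172.9   36.8] F [-3.98  0.21  0.95] M [ 0.069  0.656 -0.002] Mtool [ 0.002  0.653 -0.093]
```

Gripped at 19 mm on the 20 mm sleeve. Now swing it up along the arc, first half.

>>> arm_command(plan=[{"tx": -0.86,"ty": -0.07,"tz": 0,"wx": 0,"wy": 0,"wz": 0,"jaw": -1},{"tx": -0.84,"ty": -0.2,"tz": 0,"wx": 0,"wy": 0,"wz": 0,"jaw": -1},{"tx": -0.8,"ty": -0.33,"tz": 0,"wx": 0,"wy": 0,"wz": 0,"jaw": -1},{"tx": -0.74,"ty": -0.45,"tz": 0,"wx": 0,"wy": 0,"wz": 0,"jaw": -1},{"tx": -0.66,"ty": -0.56,"tz": 0,"wx": 0,"wy": 0,"wz": 0,"jaw": -1},{"tx": 0,"ty": 0,"tz": 0,"wx": 0,"wy": 0,"wz": 0,"jaw": -1}])

```text
time: 21.85
tool_pos: [482.9, -189.2, 77.0]
tcp_rot: [0.504, 1.57, 0.257]
contact_force: [-4.6, 4.1, -2.3]
grip_width: 19.6
```

Run:
```python
from h import *
meas('H4',2)
crop('pics/scene_H4.png','pics/c18.png',100,110,230,270,4)
```

```text
21.9 w 19.251179614073326 pos [ 483.  -189.1   76.8] F [-4.77  3.53 -1.41] M [0.679 0.665 0.074] Mtool [-0.074  0.811  0.496]
```

View pics/c18.png

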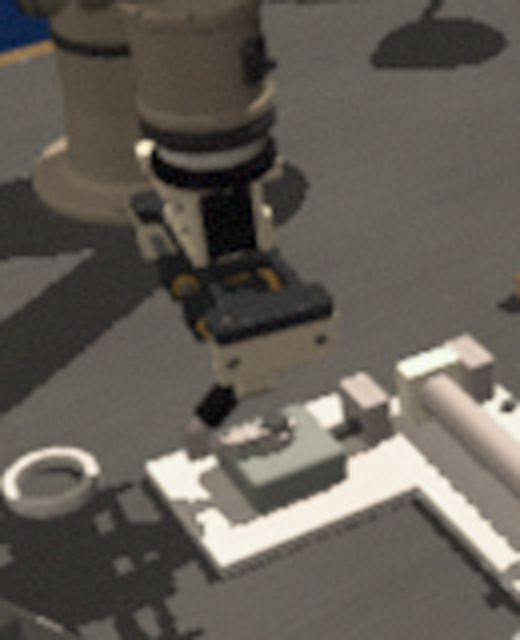

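View pics/wrist_H4.png

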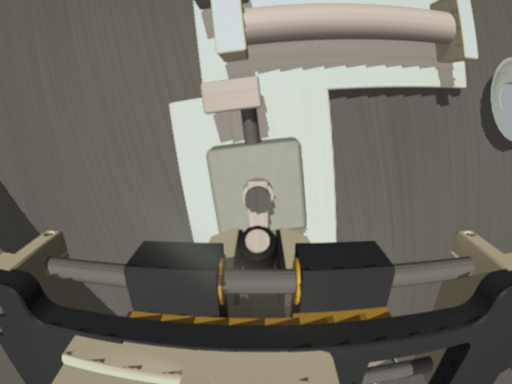

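The handle is at about 45° and follows well. I'll do the second half.

>>> arm_command(plan=[{"tx": -0.56,"ty": -0.66,"tz": 0,"wx": 0,"wy": 0,"wz": 0,"jaw": -1},{"tx": -0.45,"ty": -0.74,"tz": 0,"wx": 0,"wy": 0,"wz": 0,"jaw": -1},{"tx": -0.33,"ty": -0.8,"tz": 0,"wx": 0,"wy": 0,"wz": 0,"jaw": -1},{"tx": -0.2,"ty": -0.84,"tz": 0,"wx": 0,"wy": 0,"wz": 0,"jaw": -1},{"tx": -0.07,"ty": -0.86,"tz": 0,"wx": 0,"wy": 0,"wz": 0,"jaw": -1},{"tx": 0,"ty": 0,"tz": 0,"wx": 0,"wy": 0,"wz": 0,"jaw": -1},{"tx": 0,"ty": 0,"tz": 0,"wx": 0,"wy": 0,"wz": 0,"jaw": -1}])

```text
time: 22.65
tool_pos: [475.1, -227.3, 93.7]
tcp_rot: [-0.216, 1.566, -0.463]
contact_force: [-0.3, 3.1, 6.5]
grip_width: 19.1
```

Run:
```python
from h import *
meas('H5',2)
crop('pics/scene_H5.png','pics/c19.png',100,110,230,270,4)
c,s=np.cos(FY),np.sin(FY);inv=lambda w:np.array([[c,s],[-s,c]])@(w-FX)[:2]
print(inv(pose()[0]))
```

```text
22.7 w 19.331268318863913 pos [ 475.1 -227.3   93.7] F [-0.98  3.36  6.4 ] M [ 0.792 -0.003  0.028] Mtool [-0.024  0.191  0.769]
[ -88.39479834 -180.56694475]
```

View pics/c19.png

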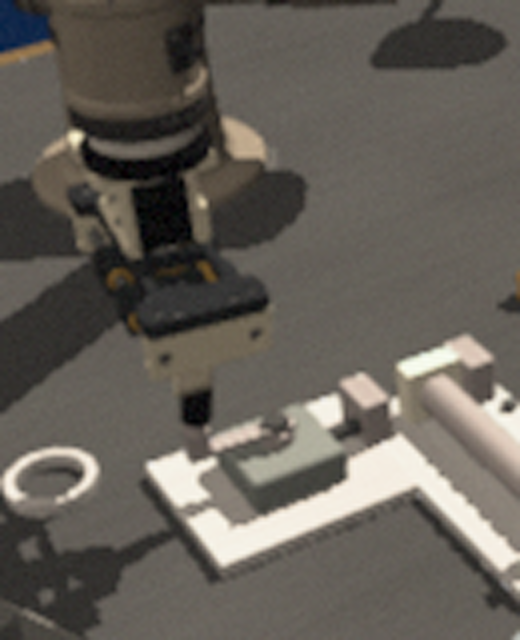

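View pics/wrist_H5.png

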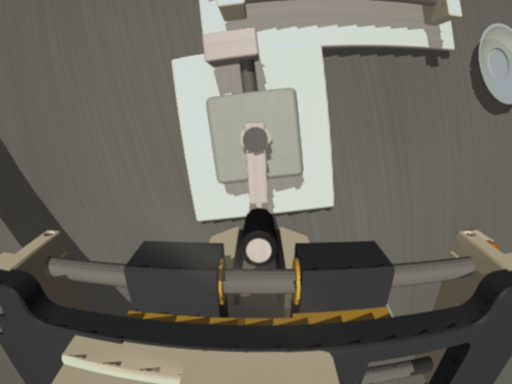

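The handle stands vertical in the scene view (~(197,400) in the crop). Now I'll work out the half-circle of 55 mm, clockwise from above, with the tool orientation held fixed since the sleeve spins.

Run:
```python
import numpy as np
a=np.linspace(0,3.0,21)
dz=-5.5*np.diff(np.sin(a));dy=-5.5*np.diff(np.cos(a))
for k in range(20): print(k,round(dy[k],2),round(dz[k],2))
print(a[10])
```

```text
0 0.06 -0.82
1 0.18 -0.8
2 0.3 -0.77
3 0.41 -0.71
4 0.52 -0.64
5 0.61 -0.56
6 0.68 -0.46
7 0.74 -0.36
8 0.79 -0.24
9 0.82 -0.12
10 0.82 0.0
11 0.81 0.13
12 0.79 0.25
13 0.74 0.36
14 0.68 0.47
15 0.6 0.56
16 0.51 0.65
17 0.41 0.72
18 0.3 0.77
19 0.18 0.8
1.5
```

>>> arm_command(plan=[{"tx": -0.05,"ty": 0.06,"tz": -0.82,"wx": 0,"wy": 0,"wz": 0,"jaw": -1},{"tx": 0,"ty": 0.18,"tz": -0.8,"wx": 0,"wy": 0,"wz": 0,"jaw": -1},{"tx": 0,"ty": 0.3,"tz": -0.77,"wx": 0,"wy": 0,"wz": 0,"jaw": -1},{"tx": 0,"ty": 0.41,"tz": -0.71,"wx": 0,"wy": 0,"wz": 0,"jaw": -1},{"tx": 0,"ty": 0.52,"tz": -0.64,"wx": 0,"wy": 0,"wz": 0,"jaw": -1},{"tx": 0,"ty": 0,"tz": 0,"wx": 0,"wy": 0,"wz": 0,"jaw": -1}])

```text
time: 23.35
tool_pos: [439.3, -203.5, 93.6]
tcp_rot: [-1.912, 1.568, -2.158]
contact_force: [-3.7, -3.1, 11.1]
grip_width: 19.7
```

Run:
```python
from h import *
meas('H6',2)
crop('pics/scene_H6.png','pics/c20.png',100,110,230,270,4)
c,s=np.cos(FY),np.sin(FY);inv=lambda w:np.array([[c,s],[-s,c]])@(w-FX)[:2]
print(inv(pose()[0]))
```

```text
23.4 w 19.52522719985179 pos [ 439.3 -203.6   93.6] F [-4.15 -2.42 11.  ] M [ 0.019  1.373 -0.052] Mtool [ 0.05   1.337 -0.316]
[-126.97524739 -162.00973048]
```

View pics/c20.png

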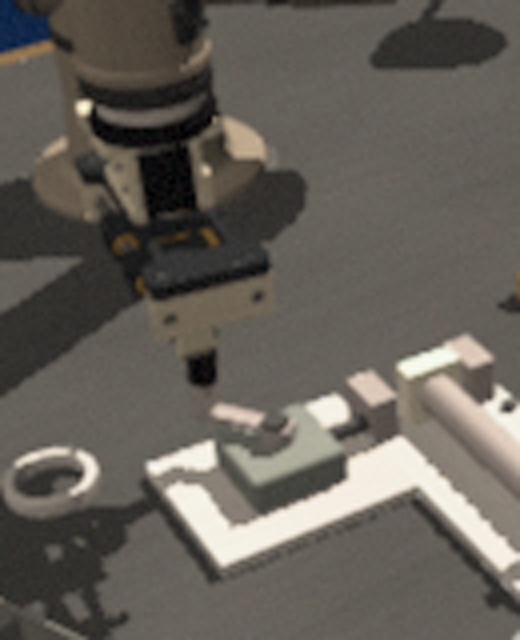

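View pics/wrist_H6.png

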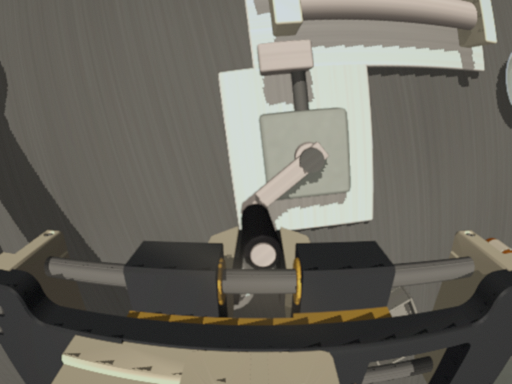

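The crank follows to about 0.86 rad. The tool feels an upward push of 11 N, so I'll ease up 1 mm and continue.

>>> arm_command(plan=[{"tx": -0.1,"ty": 0.61,"tz": -0.56,"wx": 0,"wy": 0,"wz": 0,"jaw": -1},{"tx": 0,"ty": 0.68,"tz": -0.46,"wx": 0,"wy": 0,"wz": 0,"jaw": -1},{"tx": 0,"ty": 0.74,"tz": -0.36,"wx": 0,"wy": 0,"wz": 0,"jaw": -1},{"tx": 0,"ty": 0.79,"tz": -0.24,"wx": 0,"wy": 0,"wz": 0,"jaw": -1},{"tx": 0,"ty": 0.82,"tz": -0.12,"wx": 0,"wy": 0,"wz": 0,"jaw": -1},{"tx": 0,"ty": 0.82,"tz": 0,"wx": 0,"wy": 0,"wz": 0,"jaw": -1},{"tx": 0,"ty": 0,"tz": 0,"wx": 0,"wy": 0,"wz": 0,"jaw": -1}])

```text
time: 24.15
tool_pos: [436.0, -155.1, 93.9]
tcp_rot: [0.021, 1.569, -0.226]
contact_force: [3.2, -0.6, 2.7]
grip_width: 18.9
```

Run:
```python
from h import *
meas('H7',2)
crop('pics/scene_H7.png','pics/c21.png',100,110,230,270,4)
c,s=np.cos(FY),np.sin(FY);inv=lambda w:np.array([[c,s],[-s,c]])@(w-FX)[:2]
print(inv(pose()[0]))
```

```text
24.2 w 19.030201526477676 pos [ 435.8 -155.3   93.8] F [ 2.27 -0.1   2.57] M [ 0.301 -0.659 -0.023] Mtool [ 0.024 -0.566  0.452]
[-137.07658505 -114.79681725]
```

View pics/c21.png

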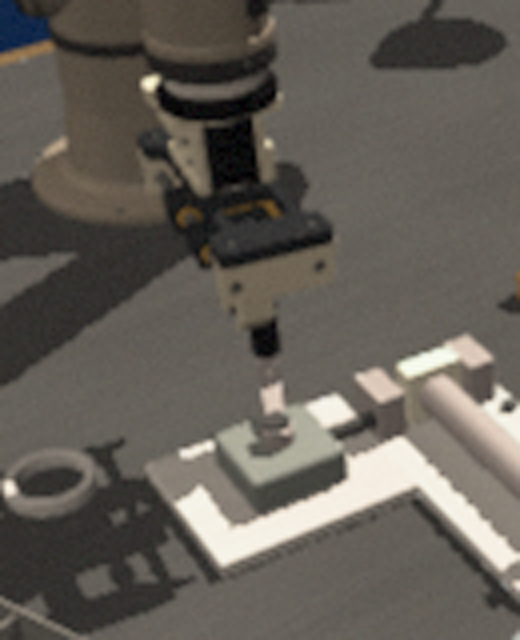

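View pics/wrist_H7.png

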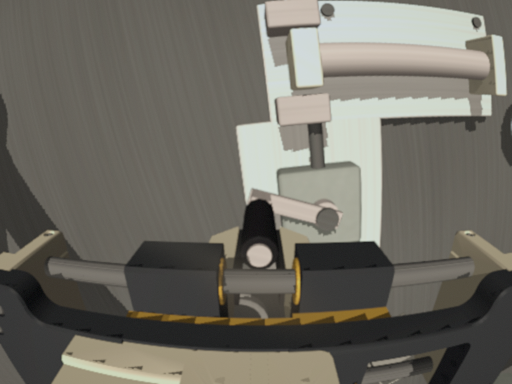

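The crank is at about 1.76 rad with the handle upright and forces low. Continuing to the stop.

>>> arm_command(plan=[{"tx": 0,"ty": 0.81,"tz": 0.13,"wx": 0,"wy": 0,"wz": 0,"jaw": -1},{"tx": 0,"ty": 0.79,"tz": 0.25,"wx": 0,"wy": 0,"wz": 0,"jaw": -1},{"tx": 0,"ty": 0.74,"tz": 0.36,"wx": 0,"wy": 0,"wz": 0,"jaw": -1},{"tx": 0,"ty": 0.68,"tz": 0.47,"wx": 0,"wy": 0,"wz": 0,"jaw": -1},{"tx": 0,"ty": 0.6,"tz": 0.56,"wx": 0,"wy": 0,"wz": 0,"jaw": -1},{"tx": 0,"ty": 0.51,"tz": 0.65,"wx": 0,"wy": 0,"wz": 0,"jaw": -1},{"tx": 0,"ty": 0.41,"tz": 0.72,"wx": 0,"wy": 0,"wz": 0,"jaw": -1},{"tx": 0,"ty": 0.3,"tz": 0.77,"wx": 0,"wy": 0,"wz": 0,"jaw": -1},{"tx": 0,"ty": 0,"tz": 0,"wx": 0,"wy": 0,"wz": 0,"jaw": -1}])

```text
time: 25.15
tool_pos: [486.3, -124.4, 93.7]
tcp_rot: [-1.115, 1.56, -1.361]
contact_force: [-0.4, -27.6, -2.9]
grip_width: 19.0
```

Run:
```python
from h import *
meas('H8',2)
c,s=np.cos(FY),np.sin(FY);inv=lambda w:np.array([[c,s],[-s,c]])@(w-FX)[:2]
q=inv(pose()[0]);print(q,np.arctan2(-(q[0]+84),-(q[1]+126)),np.hypot(q[0]+84,q[1]+126))
```

```text
25.2 w 19.10024720502514 pos [ 486.1 -124.4   93.8] F [  0.1  -27.25  -3.45] M [-4.57  -0.222 -0.052] Mtool [ 0.044 -1.327 -4.378]
[-91.45981734 -77.25639616] 2.9897290062643207 49.31113251564704
```

View pics/wrist_H8.png

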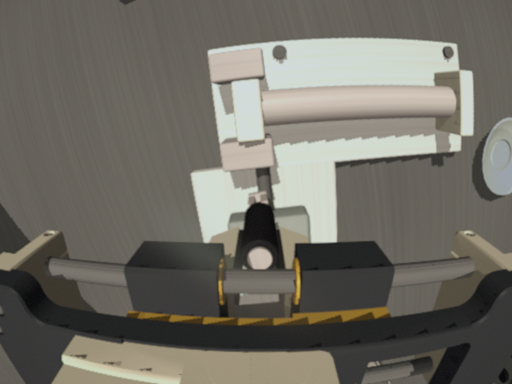

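Something resists with 27 N along y, so I'll check the handle and crank angles before pushing on.

Run:
```python
from h import *
crop('pics/scene_H8.png','pics/c22.png',120,110,250,270,4)
cv2.imwrite('pics/side_H8.png',imaging.capture('side'));crop('pics/side_H8.png','pics/c23.png',230,90,350,200,5)
crop('pics/wrist_H8.png','pics/c24.png',180,130,340,290,4)
print(readout.get_obs()['contact_force'])
```

```text
[  0.0846627  -26.53903364  -4.23473725]
```

View pics/c22.png

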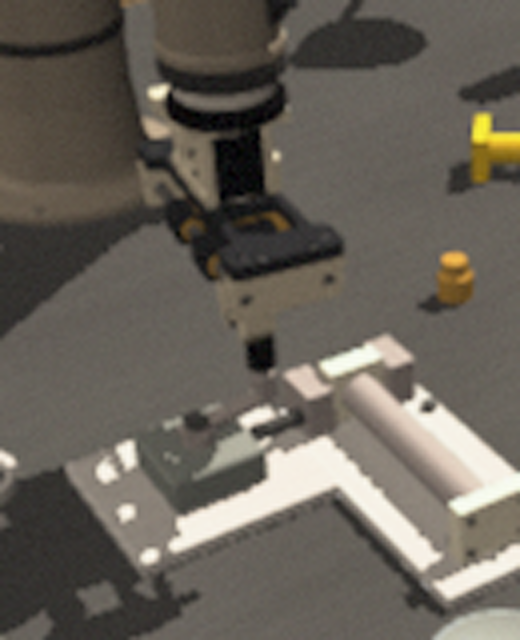

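View pics/c23.png

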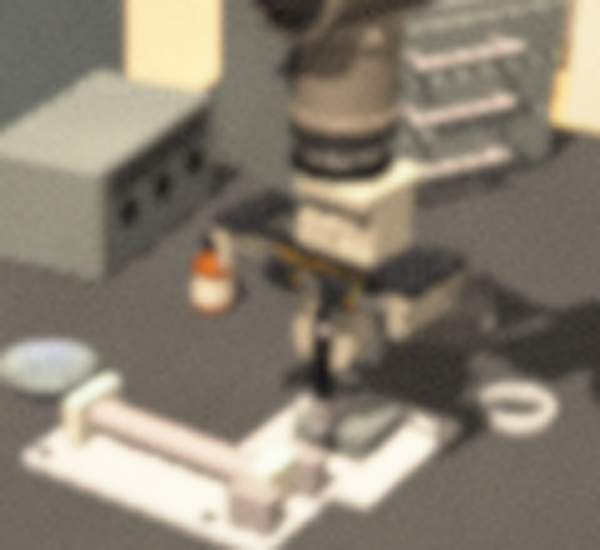

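View pics/c24.png

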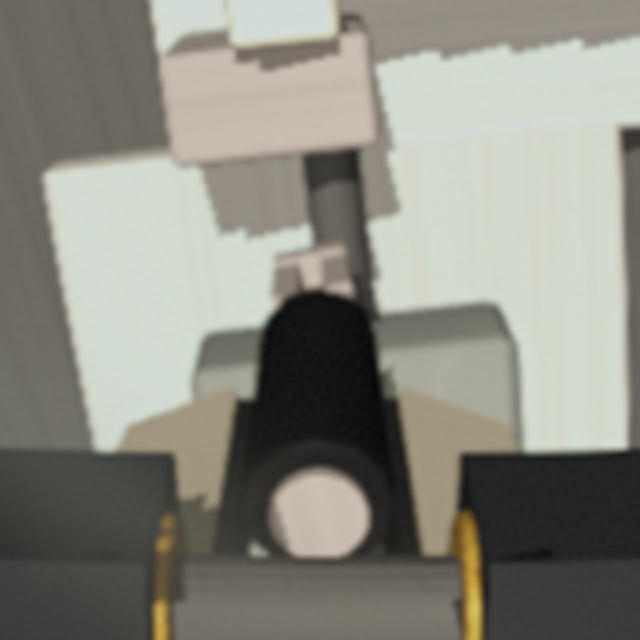

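Run:
```python
from h import *
o=readout.get_obs()
c,s=np.cos(FY),np.sin(FY);inv=lambda w:np.array([[c,s],[-s,c]])@(w-FX)[:2]
for z in (135,142):print('tip',z,inv(onz('wrist',260,258.8,z,o)).round(1))
print('clevis',inv(onz('wrist',258,197.5,70,o)).round(1), 'jaw far top corners (x-75):',inv(onz('wrist',180+372/4,130+138/4,48,o)).round(1),inv(onz('wrist',180+175/4,130+163/4,48,o)).round(1),'jaw front',inv(onz('wrist',180+168/4,130+55/4,48,o)).round(1),inv(onz('wrist',180+368/4,130+38/4,48,o)).round(1))
print('tcp',inv(o['tool_pos']), 'wrong-frame cap edge', inv(onz('wrist',180+232/4,130+45/4,56,o)),inv(onz('wrist',180+335/4,130+38/4,56,o)))
# scene/side triangulation of clevis
print('tri clevis',tri(ray('scene',120+262/4,110+385/4),ray('side',230+320/5,90+410/5)))
```

```text
tip 135 [-91.  -73.7]
tip 142 [-90.7 -69.6]
clevis [-90.7 -62.7] jaw far top corners (x-75): [-77.3 -45.4] [-114.8  -45.9] jaw front [-113.2  -25.3] [-76.2 -26.5]
tcp [-91.53398166 -77.29087878] wrong-frame cap edge [-100.55460306  -23.92852935] [-82.25599877 -24.78668778]
tri clevis [ 489.67068382 -121.13550503   61.99133577]
```

The handle sits ~6 mm off the pad centre, and the pads are dragging it against its upright stop. I'll relax that and finish the turn with a push along tool z.

>>> arm_command(plan=[{"tx": 0,"ty": -0.5,"tz": 0,"wx": 0,"wy": 0,"wz": 0,"jaw": -1},{"tx": 0,"ty": 0,"tz": 0.4,"wx": 0,"wy": 0,"wz": 0,"jaw": -1},{"tx": 0,"ty": 0,"tz": 0.4,"wx": 0,"wy": 0,"wz": 0,"jaw": -1},{"tx": 0,"ty": 0,"tz": 0,"wx": 0,"wy": 0,"wz": 0,"jaw": -1}])

```text
time: 25.7
tool_pos: [491.2, -126.6, 93.7]
tcp_rot: [-1.544, 1.568, -1.791]
contact_force: [-0.1, -6.8, 3.8]
grip_width: 18.8
```

Run:
```python
from h import *
meas('H9',1)
c,s=np.cos(FY),np.sin(FY);inv=lambda w:np.array([[c,s],[-s,c]])@(w-FX)[:2]
q=inv(pose()[0]);print(q)
crop('pics/wrist_H9.png','pics/c25.png',180,130,340,290,4)
```

```text
25.7 w 18.817142033924263 pos [ 491.2 -126.6   93.7] F [-0.1  -6.84  3.77] M [-1.058 -0.019 -0.006] Mtool [ 0.007 -0.277 -1.021]
[-85.92280284 -78.71998818]
```

View pics/c25.png

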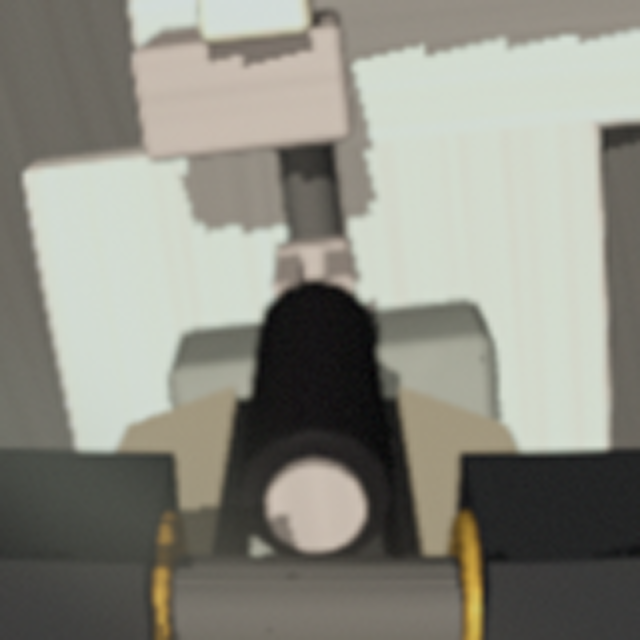

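There's no x resistance yet, so it isn't at the stop. Pushing on until there is.

>>> arm_command(plan=[{"tx": 0,"ty": 0,"tz": 0.3,"wx": 0,"wy": 0,"wz": 0,"jaw": -1},{"tx": 0,"ty": 0,"tz": 0.3,"wx": 0,"wy": 0,"wz": 0,"jaw": -1},{"tx": 0,"ty": 0,"tz": 0,"wx": 0,"wy": 0,"wz": 0,"jaw": -1}])

```text
time: 26.05
tool_pos: [492.7, -126.7, 93.4]
tcp_rot: [-2.929, 1.561, 3.108]
contact_force: [-14.1, -4.6, 15.2]
grip_width: 19.1
```

Fx is -14 N and the motion has stopped, so the crank is at its stop. I'll check the geometry.

Run:
```python
from h import *
meas('H10',2)
c,s=np.cos(FY),np.sin(FY);inv=lambda w:np.array([[c,s],[-s,c]])@(w-FX)[:2]
q=inv(pose()[0]);print(q)
crop('pics/wrist_H10.png','pics/c26.png',180,130,340,290,4)
crop('pics/scene_H10.png','pics/c27.png',120,110,250,270,4)
```

```text
26.1 w 18.775085207074913 pos [ 492.7 -126.7   93.4] F [-14.23  -4.59  14.85] M [-0.501  2.43   0.125] Mtool [-0.12   2.235 -1.079]
[-84.51118173 -78.6090484 ]
```

View pics/c26.png

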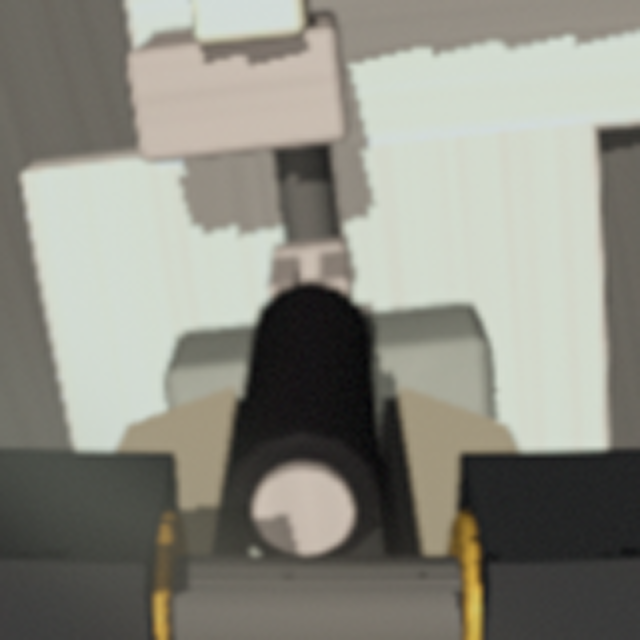

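View pics/c27.png

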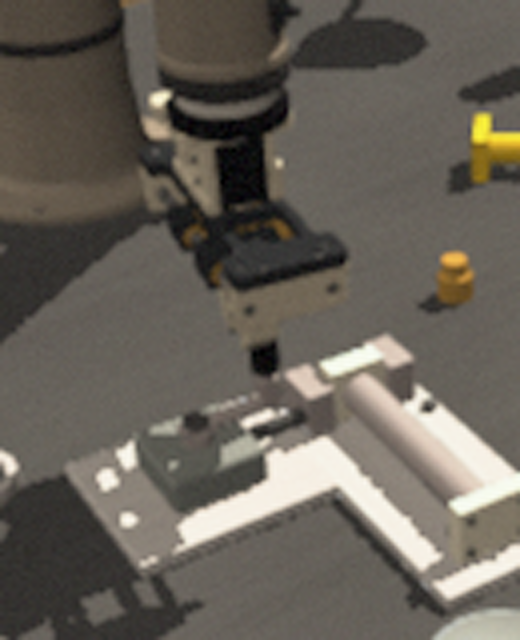

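At the stop. Now I'll open, realign the tool with the arm, recentre on the handle, and regrip for folding.

>>> arm_command(plan=[{"tx": 0,"ty": 0,"tz": -0.2,"wx": 0,"wy": 0,"wz": 0,"jaw": -1},{"tx": 0,"ty": 0,"tz": 0,"wx": 0,"wy": 0,"wz": 0,"jaw": 0},{"tx": 0,"ty": 0,"tz": 0,"wx": 0,"wy": 0,"wz": 0,"jaw": 0},{"tx": 0,"ty": 0,"tz": 0,"wx": 0,"wy": 0,"wz": 0,"jaw": 0},{"tx": 0,"ty": 0,"tz": 0,"wx": 0,"wy": 0,"wz": 0,"jaw": 0},{"tx": 0,"ty": 0,"tz": 0,"wx": 0,"wy": 0,"wz": 0,"jaw": 0}])

```text
time: 26.75
tool_pos: [495.1, -125.9, 93.4]
tcp_rot: [2.921, 1.57, 2.674]
contact_force: [-0.4, 0.4, -0.7]
grip_width: 45.5
```

Run:
```python
from h import *
meas('H11',1)
p,Rm=pose();o=readout.get_obs()
c,s=np.cos(FY),np.sin(FY);inv=lambda w:np.array([[c,s],[-s,c]])@(w-FX)[:2]
print(p,inv(p))
rows(fix(-84.3,-71.5,89),down(FY),3,p,Rm)
crop('pics/wrist_H11.png','pics/c28.png',160,130,360,290,4)
```

```text
26.75 w 45.46013931475158 pos [ 495.1 -125.9   93.4] F [-0.36  0.42 -0.69] M [-0.014  0.035  0.023] Mtool [-0.023  0.03  -0.022]
[ 495.10480408 -125.9319817    93.45370835] [-82.21218411 -77.50211117]
3 rows: t(cm) [ 0.148  0.194 -0.084] w [-0.0373 -0.0001 -0.    ] | total t [ 0.45  0.58 -0.25]
```

View pics/c28.png

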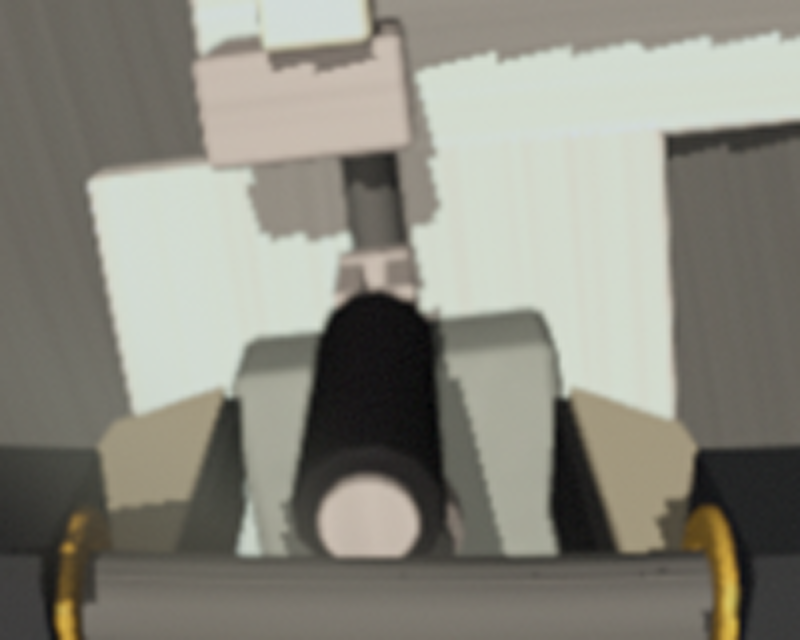

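Run:
```python
from h import *
o=readout.get_obs()
c,s=np.cos(FY),np.sin(FY);inv=lambda w:np.array([[c,s],[-s,c]])@(w-FX)[:2]
for z in (138,142):print('tip',z,inv(onz('wrist',252,260,z,o)).round(1))
print('clevis',inv(onz('wrist',254,198.8,67,o)).round(1))
```

```text
tip 138 [-85.4 -72.7]
tip 142 [-85.  -70.4]
clevis [-84.5 -64.2]
```

>>> arm_command(plan=[{"tx": 0.15,"ty": 0.19,"tz": -0.11,"wx": -0.0373,"wy": 0,"wz": 0,"jaw": 0},{"tx": 0.15,"ty": 0.19,"tz": -0.11,"wx": -0.0373,"wy": 0,"wz": 0,"jaw": 0},{"tx": 0.15,"ty": 0.19,"tz": -0.11,"wx": -0.0373,"wy": 0,"wz": 0,"jaw": 0},{"tx": 0,"ty": 0,"tz": 0,"wx": 0,"wy": 0,"wz": 0,"jaw": -1},{"tx": 0,"ty": 0,"tz": 0,"wx": 0,"wy": 0,"wz": 0,"jaw": -1},{"tx": 0,"ty": 0,"tz": 0,"wx": 0,"wy": 0,"wz": 0,"jaw": -1},{"tx": 0,"ty": 0,"tz": 0,"wx": 0,"wy": 0,"wz": 0,"jaw": -1},{"tx": 0,"ty": 0,"tz": 0,"wx": 0,"wy": 0,"wz": 0,"jaw": -1},{"tx": 0,"ty": 0,"tz": 0,"wx": 0,"wy": 0,"wz": 0,"jaw": -1}])

```text
time: 27.7
tool_pos: [493.1, -120.0, 89.2]
tcp_rot: [-0.261, 1.57, -0.396]
contact_force: [-0.1, -0.3, 0.9]
grip_width: 19.3
```

Run:
```python
from h import *
meas('H12',1)
p,Rm=pose();o=readout.get_obs()
c,s=np.cos(FY),np.sin(FY);inv=lambda w:np.array([[c,s],[-s,c]])@(w-FX)[:2]
print(p,inv(p),np.arctan2(Rm[1,2],Rm[0,2]))
```

```text
27.7 w 19.346868986270593 pos [ 493.1 -120.    89.2] F [-0.11 -0.27  0.87] M [-0.071 -0.012 -0.065] Mtool [ 0.065 -0.022 -0.069]
[ 493.18129048 -119.95460921   89.22983509] [-84.92269272 -71.83801111] -0.13531659328448406
```

>>> arm_command(plan=[{"tx": 0.07,"ty": -0.86,"tz": 0,"wx": 0,"wy": 0,"wz": 0,"jaw": -1},{"tx": 0.2,"ty": -0.84,"tz": 0,"wx": 0,"wy": 0,"wz": 0,"jaw": -1},{"tx": 0.33,"ty": -0.8,"tz": 0,"wx": 0,"wy": 0,"wz": 0,"jaw": -1},{"tx": 0.45,"ty": -0.74,"tz": 0,"wx": 0,"wy": 0,"wz": 0,"jaw": -1},{"tx": 0.56,"ty": -0.66,"tz": 0,"wx": 0,"wy": 0,"wz": 0,"jaw": -1},{"tx": 0.66,"ty": -0.56,"tz": 0,"wx": 0,"wy": 0,"wz": 0,"jaw": -1},{"tx": 0,"ty": 0,"tz": 0,"wx": 0,"wy": 0,"wz": 0,"jaw": -1}])

```text
time: 28.45
tool_pos: [487.2, -165.9, 66.9]
tcp_rot: [-0.936, 1.569, -1.072]
contact_force: [-2.1, -3.5, 6.9]
grip_width: 18.9
```

Run:
```python
from h import *
meas('H13',2)
crop('pics/scene_H13.png','pics/c29.png',110,110,250,270,4)
```

```text
28.5 w 19.039618822357806 pos [ 487.3 -165.7   67.1] F [-2.55 -3.77  6.17] M [-0.413  0.42   0.061] Mtool [-0.062  0.36  -0.465]
```

View pics/c29.png

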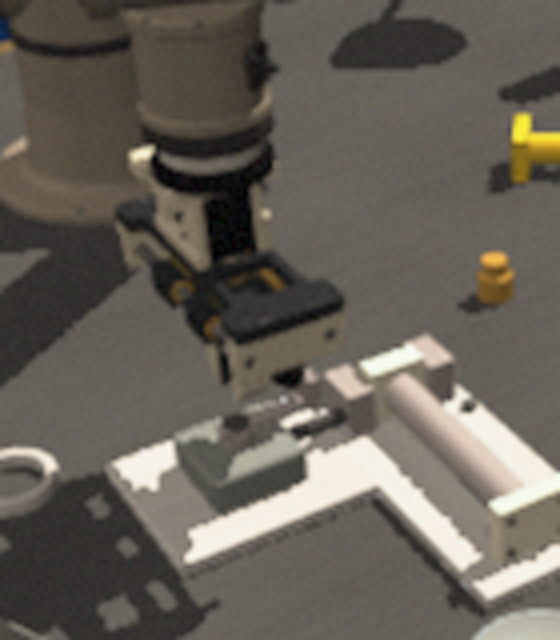

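View pics/wrist_H13.png

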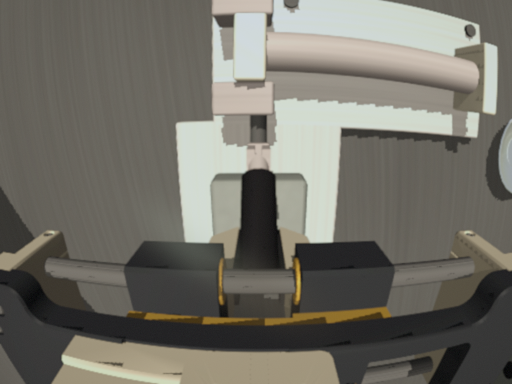

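The handle is folding down inward. Finishing the arc.

>>> arm_command(plan=[{"tx": 0.74,"ty": -0.45,"tz": 0,"wx": 0,"wy": 0,"wz": 0,"jaw": -1},{"tx": 0.8,"ty": -0.33,"tz": 0,"wx": 0,"wy": 0,"wz": 0,"jaw": -1},{"tx": 0.84,"ty": -0.2,"tz": 0,"wx": 0,"wy": 0,"wz": 0,"jaw": -1},{"tx": 0.7,"ty": -0.07,"tz": 0,"wx": 0,"wy": 0,"wz": 0,"jaw": -1},{"tx": 0,"ty": 0,"tz": 0,"wx": 0,"wy": 0,"wz": 0,"jaw": -1},{"tx": 0,"ty": 0,"tz": 0,"wx": 0,"wy": 0,"wz": 0,"jaw": -1}])

```text
time: 29.15
tool_pos: [485.8, -177.4, 36.3]
tcp_rot: [-1.156, 1.567, -1.291]
contact_force: [-4.3, -10.4, 3.9]
grip_width: 19.4
```

Run:
```python
from h import *
meas('H14',2)
crop('pics/scene_H14.png','pics/c30.png',110,110,250,270,4)
```

```text
29.2 w 18.92694805063178 pos [ 485.8 -177.4   36.3] F [ -4.37 -11.19   4.02] M [-1.48   0.575  0.026] Mtool [-0.03   0.37  -1.543]
```

View pics/c30.png

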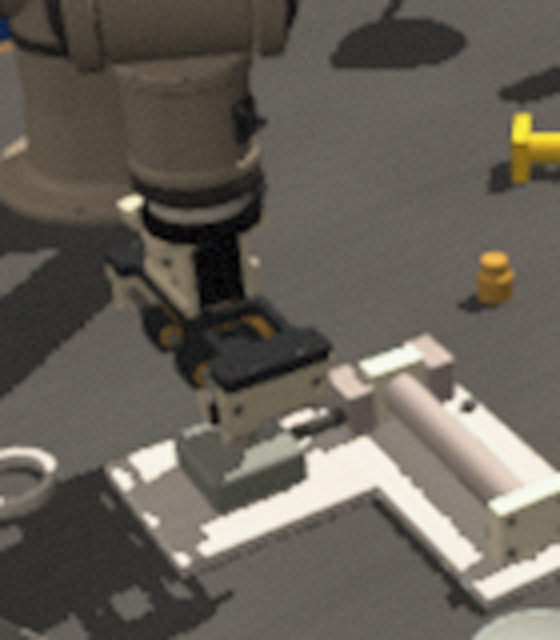

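View pics/wrist_H14.png

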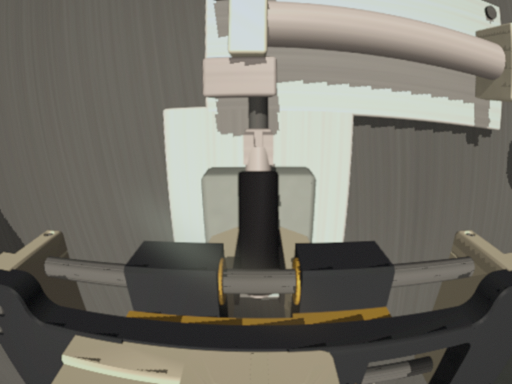

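>>> arm_command(plan=[{"tx": 0.2,"ty": 0.1,"tz": 0,"wx": 0,"wy": 0,"wz": 0,"jaw": -1},{"tx": 0,"ty": 0,"tz": 0,"wx": 0,"wy": 0,"wz": 0,"jaw": -1},{"tx": 0,"ty": 0,"tz": 0,"wx": 0,"wy": 0,"wz": 0,"jaw": 0},{"tx": 0,"ty": 0,"tz": 0,"wx": 0,"wy": 0,"wz": 0,"jaw": 0},{"tx": 0,"ty": 0,"tz": 0,"wx": 0,"wy": 0,"wz": 0,"jaw": 0},{"tx": 0,"ty": 0,"tz": 0,"wx": 0,"wy": 0,"wz": 0,"jaw": 0},{"tx": -1,"ty": 0,"tz": 0,"wx": 0,"wy": 0,"wz": 0,"jaw": 0},{"tx": -3,"ty": 0,"tz": 0,"wx": 0,"wy": 0,"wz": 0,"jaw": 0},{"tx": -4,"ty": 0,"tz": 0,"wx": 0,"wy": 0,"wz": 0,"jaw": 0},{"tx": -4,"ty": 0,"tz": 0,"wx": 0,"wy": 0,"wz": 0,"jaw": 0},{"tx": 0,"ty": 0,"tz": 0,"wx": 0,"wy": 0,"wz": 0,"jaw": 0},{"tx": 0,"ty": 0,"tz": 0,"wx": 0,"wy": 0,"wz": 0,"jaw": 0}])

```text
time: 30.45
tool_pos: [486.1, -173.4, 154.8]
tcp_rot: [-0.326, 1.568, -0.461]
contact_force: [-0.4, 0.3, -0.3]
grip_width: 45.7
```

Run:
```python
from h import *
meas('H15',3)
crop('pics/scene_H15.png','pics/c31.png',110,140,290,280,4)
crop('pics/side_H15.png','pics/c32.png',230,120,350,200,6)
```

```text
30.55 w 45.687835466102705 pos [ 485.1 -172.9  152.8] F [-0.17  0.28 -0.44] M [ 0.004  0.005 -0.01 ] Mtool [0.01  0.005 0.004]
```

View pics/wrist_H15.png

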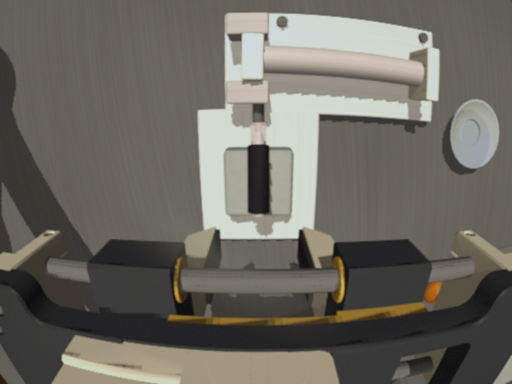

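View pics/c31.png

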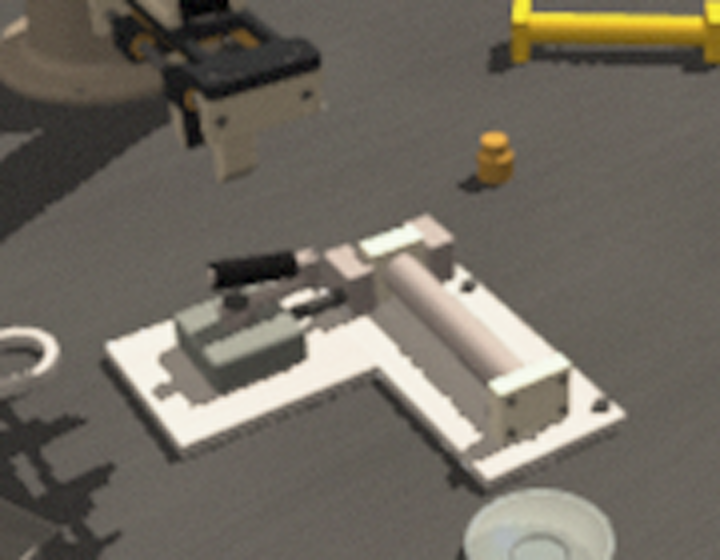

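View pics/c32.png

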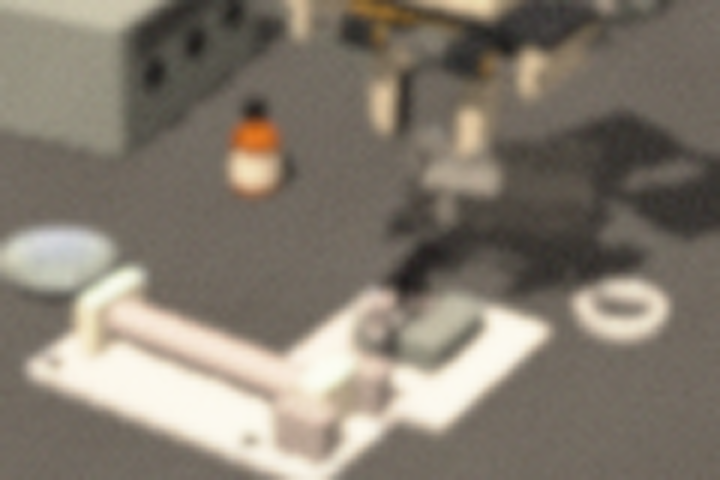

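Run:
```python
from h import *
crop('pics/wrist_H15.png','pics/c33.png',210,110,310,240,5)
o=dict(tool_pos=np.array([486.1,-173.4,154.3]),tcp_rot=readout.get_obs()['tcp_rot'])
c,s=np.cos(FY),np.sin(FY);inv=lambda w:np.array([[c,s],[-s,c]])@(w-FX)[:2]
for w,sc in (((259,213),(212/4+110,275/4+140)),((259,147),(297/4+110,263/4+140))):
    t=tri(ray('wrist',*w,o),ray('scene',*sc));print(inv(t),t[2])
for q in (fix(-85,-70,67),fix(-85,-141,67),fix(-85,-81,67),fix(-85,-70-71*.97,67+71*.2)): print('scene',[(a-b)*4 for a,b in zip(proj('scene',q),(110,140))],'wrist',proj('wrist',q,o))
```

```text
[ -84.72350006 -139.99103095] 82.55873229117437
[-83.61380775 -81.49113773] 69.13021379743077
scene [np.float64(306.2845627390402), np.float64(258.84643887594075)] wrist (np.float64(259.27091302203115), np.float64(130.33449411063435))
scene [np.float64(211.71493867218032), np.float64(293.7538024276216)] wrist (np.float64(259.2781044039897), np.float64(207.13638590982583))
scene [np.float64(292.0168775511768), np.float64(264.1129002667735)] wrist (np.float64(259.27331972013195), np.float64(142.74386741021715))
scene [np.float64(212.16829830116887), np.float64(275.55220439390405)] wrist (np.float64(259.26236670862215), np.float64(210.32964478178604))
```

View pics/c33.png

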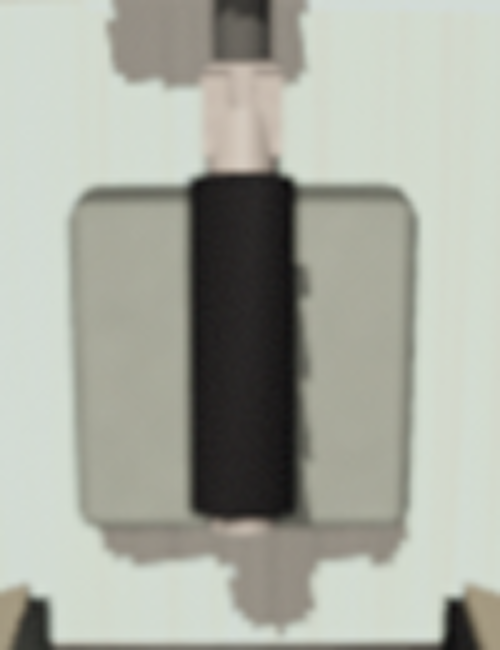

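The handle is still ~0.2 rad up (tip z≈82 against 67), so it isn't flat. I'll press it down with closed fingertips near its end.

>>> arm_command(plan=[{"tx": 0,"ty": -0.3,"tz": 0,"wx": 0,"wy": 0,"wz": 0,"jaw": -1},{"tx": 0,"ty": -0.3,"tz": 0,"wx": 0,"wy": 0,"wz": 0,"jaw": -1},{"tx": 0,"ty": -0.3,"tz": 0,"wx": 0,"wy": 0,"wz": 0,"jaw": -1},{"tx": 0.8,"ty": 0,"tz": 0,"wx": 0,"wy": 0,"wz": 0,"jaw": -1},{"tx": 1.2,"ty": 0,"tz": 0,"wx": 0,"wy": 0,"wz": 0,"jaw": -1},{"tx": 1.2,"ty": 0,"tz": 0,"wx": 0,"wy": 0,"wz": 0,"jaw": -1},{"tx": 1.2,"ty": 0,"tz": 0,"wx": 0,"wy": 0,"wz": 0,"jaw": -1},{"tx": 1.0,"ty": 0,"tz": 0,"wx": 0,"wy": 0,"wz": 0,"jaw": -1},{"tx": 0.8,"ty": 0,"tz": 0,"wx": 0,"wy": 0,"wz": 0,"jaw": -1},{"tx": 0,"ty": 0,"tz": 0,"wx": 0,"wy": 0,"wz": 0,"jaw": -1},{"tx": 0,"ty": 0,"tz": 0,"wx": 0,"wy": 0,"wz": 0,"jaw": -1}])

```text
time: 31.7
tool_pos: [484.7, -182.4, 91.6]
tcp_rot: [0.056, 1.571, -0.079]
contact_force: [-0.1, -0.1, 0.4]
grip_width: 0.7
```

Run:
```python
from h import *
meas('H16',1)
p,Rm=pose();c,s=np.cos(FY),np.sin(FY);inv=lambda w:np.array([[c,s],[-s,c]])@(w-FX)[:2]
print(inv(p))
```

```text
31.7 w 0.7051092812089259 pos [ 484.7 -182.4   91.6] F [-0.14 -0.07  0.39] M [-0.013  0.013  0.024] Mtool [-0.024  0.011 -0.014]
[ -84.6986695  -134.94873613]
```

View pics/wrist_H16.png

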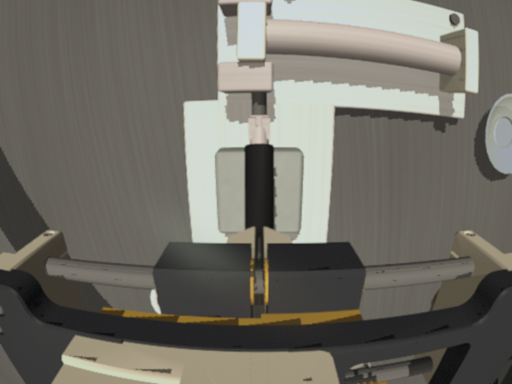

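>>> arm_command(plan=[{"tx": 0.8,"ty": 0,"tz": 0,"wx": 0,"wy": 0,"wz": 0,"jaw": -1},{"tx": 0.6,"ty": 0,"tz": 0,"wx": 0,"wy": 0,"wz": 0,"jaw": -1},{"tx": 0.5,"ty": 0,"tz": 0,"wx": 0,"wy": 0,"wz": 0,"jaw": -1},{"tx": 0.4,"ty": 0,"tz": 0,"wx": 0,"wy": 0,"wz": 0,"jaw": -1},{"tx": 0.3,"ty": 0,"tz": 0,"wx": 0,"wy": 0,"wz": 0,"jaw": -1},{"tx": 0,"ty": 0,"tz": 0,"wx": 0,"wy": 0,"wz": 0,"jaw": -1}])

```text
time: 32.35
tool_pos: [484.4, -182.2, 65.2]
tcp_rot: [2.69, 1.57, 2.555]
contact_force: [-0.7, 0.1, 0.7]
grip_width: 0.3
```

>>> arm_command(plan=[{"tx": 0.15,"ty": 0,"tz": 0,"wx": 0,"wy": 0,"wz": 0,"jaw": -1},{"tx": 0,"ty": 0,"tz": 0,"wx": 0,"wy": 0,"wz": 0,"jaw": -1}])

```text
time: 32.55
tool_pos: [484.6, -182.4, 64.1]
tcp_rot: [0.014, 1.571, -0.121]
contact_force: [-0.3, 0.9, -0.3]
grip_width: 0.2
```

>>> arm_command(plan=[{"tx": 0.15,"ty": 0,"tz": 0,"wx": 0,"wy": 0,"wz": 0,"jaw": -1},{"tx": 0,"ty": 0,"tz": 0,"wx": 0,"wy": 0,"wz": 0,"jaw": -1}])

```text
time: 32.75
tool_pos: [484.6, -182.3, 62.6]
tcp_rot: [0.112, 1.571, -0.023]
contact_force: [0.7, 0.5, -0.3]
grip_width: 0.5
```

>>> arm_command(plan=[{"tx": 0.15,"ty": 0,"tz": 0,"wx": 0,"wy": 0,"wz": 0,"jaw": -1},{"tx": 0,"ty": 0,"tz": 0,"wx": 0,"wy": 0,"wz": 0,"jaw": -1}])

```text
time: 32.95
tool_pos: [485.0, -182.6, 61.6]
tcp_rot: [-0.271, 1.569, -0.406]
contact_force: [0.6, 1.0, 4.7]
grip_width: 0.3
```

>>> arm_command(plan=[{"tx": 0.15,"ty": 0,"tz": 0,"wx": 0,"wy": 0,"wz": 0,"jaw": -1},{"tx": 0,"ty": 0,"tz": 0,"wx": 0,"wy": 0,"wz": 0,"jaw": -1}])

```text
time: 33.15
tool_pos: [485.7, -182.8, 61.0]
tcp_rot: [-0.265, 1.568, -0.4]
contact_force: [-0.4, 1.7, 10.9]
grip_width: 0.4
```

Run:
```python
from h import *
meas('H17',2)
crop('pics/scene_H17.png','pics/c34.png',110,140,250,280,4)
```

```text
33.2 w 0.4739110404517536 pos [ 485.7 -182.8   61. ] F [-0.33  1.41  9.94] M [0.245 0.08  0.008] Mtool [-0.007  0.112  0.232]
```

View pics/c34.png

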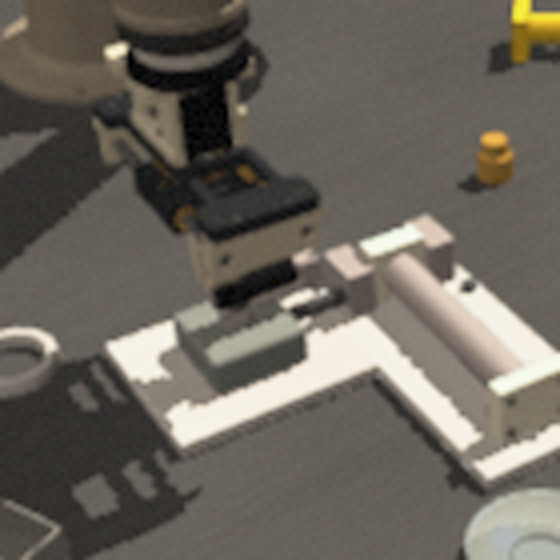

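Contact stop at tip z≈76 (expected 77), so the handle is flat. Rise and take the final look.

>>> arm_command(plan=[{"tx": -0.3,"ty": 0,"tz": 0,"wx": 0,"wy": 0,"wz": 0,"jaw": -1},{"tx": -1,"ty": 0,"tz": 0,"wx": 0,"wy": 0,"wz": 0,"jaw": -1},{"tx": -3,"ty": 0,"tz": 0,"wx": 0,"wy": 0,"wz": 0,"jaw": -1},{"tx": -4,"ty": 0,"tz": 0,"wx": 0,"wy": 0,"wz": 0,"jaw": -1},{"tx": -3,"ty": 0,"tz": 0,"wx": 0,"wy": 0,"wz": 0,"jaw": -1},{"tx": 0,"ty": 0,"tz": 0,"wx": 0,"wy": 0,"wz": 0,"jaw": -1},{"tx": 0,"ty": 0,"tz": 0,"wx": 0,"wy": 0,"wz": 0,"jaw": -1}])

```text
time: 33.95
tool_pos: [484.6, -182.4, 173.2]
tcp_rot: [-0.388, 1.57, -0.524]
contact_force: [-0.6, 0.3, -0.5]
grip_width: 0.4
```

Run:
```python
from h import *
o=readout.get_obs();np.save('o18.npy',o,allow_pickle=True)
meas('H18',3)
crop('pics/scene_H18.png','pics/c35.png',110,140,290,280,4)
crop('pics/wrist_H18.png','pics/c36.png',190,0,450,240,3)
for q in (fix(-85,-70,67),fix(-85,-141,67)): print('scene',[(a-b)*4 for a,b in zip(proj('scene',q),(110,140))])
```

```text
34.05 w 0.4909949274470021 pos [ 483.8 -182.   171.6] F [-0.53  0.03 -0.54] M [0.019 0.017 0.005] Mtool [-0.005  0.019  0.017]
scene [np.float64(306.2845627390402), np.float64(258.84643887594075)]
scene [np.float64(211.71493867218032), np.float64(293.7538024276216)]
```

View pics/c35.png

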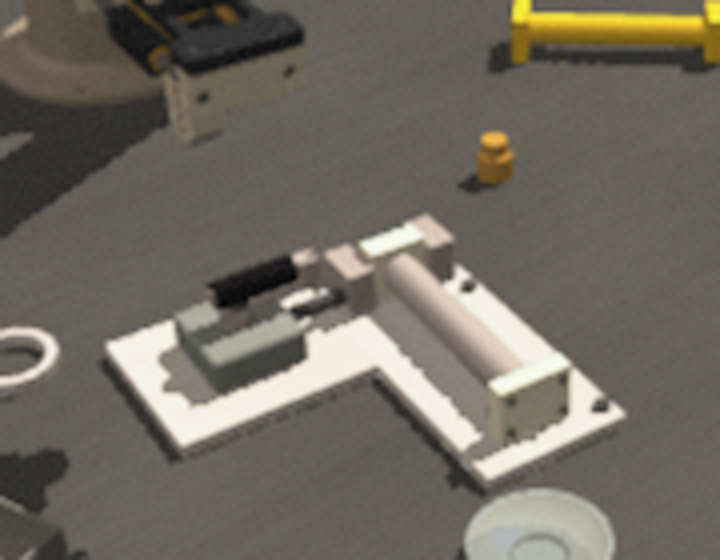

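View pics/c36.png

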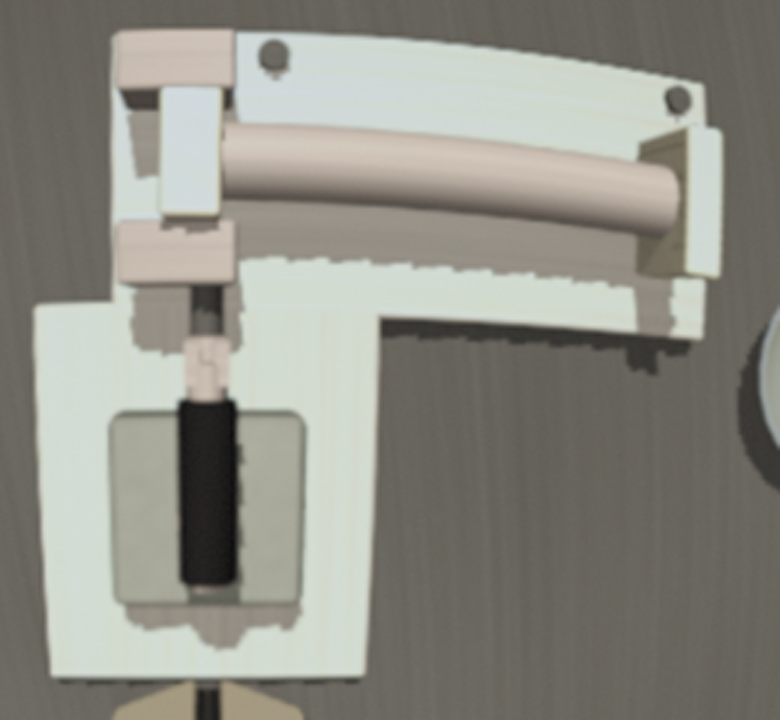

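View pics/scene_H18.png

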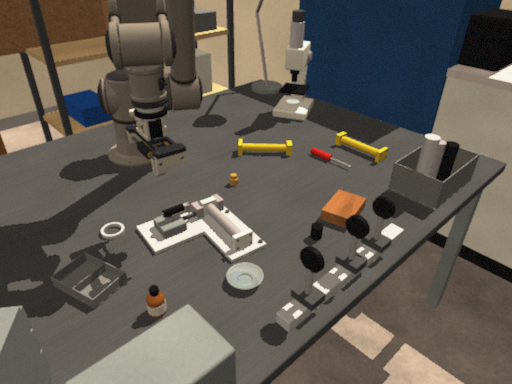

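Run:
```python
from h import *
o=np.load('o18.npy',allow_pickle=True).item()
c,s=np.cos(FY),np.sin(FY);inv=lambda w:np.array([[c,s],[-s,c]])@(w-FX)[:2]
f=lambda u,v,z:inv(onz('wrist',190+u/3,v/3,z,o))
a=(f(162,87,56)+f(160,213,56))/2;b=(f(720,127,56)+f(717,277,56))/2
print('cap',a,'flange',b,'mid',(a+b)/2,'yaw',np.arctan2(*(b-a)[::-1]))
print('jaw back',f(118,282,48),f(234,284,48),'front',f(118,222,48),f(234,222,48),'plate',f(113,300,12),f(704,338,12),f(378,318,12))
print('handle',f(207,585,67),f(207,402,67),f(207,340,67))
```

```text
cap [-99.79142713  -2.48984365] flange [97.84951518 -4.72584797] mid [-0.97095598 -3.60784581] yaw -0.011312984593510149
jaw back [-114.43845884  -45.80833049] [-76.26204918 -46.78542015] front [-114.31649907  -25.59378508] [-76.28801138 -25.95614521] plate [-119.83261776  -51.33148152] [119.80919355 -55.56981568] [-21.14490459 -57.30113182]
handle [ -85.2053015  -144.40563683] [-85.18199414 -84.41883304] [-85.17362582 -64.91674578]
```

Everything agrees, so I'm handing it in.

```bash
python3 -c "
from plant import bot
print(bot.close_job())"
```

```text
the job is handed in; nothing more can be done
None
```

I gripped the steel boom near its balance point (boom x≈+8 mm) and tried a small lift. It already hung level there, so no grip shift was needed. I carried it level and laid it in the fixture with its cap between the jaws. Then I swung the handle upright, cranked clockwise to the stop and folded the handle flat, handing in at about 34 s of the 72 s allowed.

**Last checks** (wrist and scene cameras, good to about 2 mm):

| Item | Last measurement |
|---|---|
| Boom middle | x -1.0, y -3.6 mm in the fixture frame |
| Boom in line | 0.011 rad off |
| Crank | arm along the fixture's y axis, at the stop (14 N resistance when pushed) |
| Moving jaw | looks shut, to within about 2 mm |
| Handle | flat; its tip lines up with the predicted folded position |
| Robot | touching nothing, force readings near zero |
| Other things on the bench | not seen to have moved |

**What disagreed or went wrong:**
- **Fingertip position:** the real fingertips are about 14.5 mm behind the reported TCP, not 22 mm ahead of it. My first grip closed above the tube; I corrected this by touching the bench.
- **Crank start:** the crank began at about 0.11 rad, not 0.
- **Cranking:** the handle slipped about 6 mm in the pads and resisted with 27 N. I eased off and finished the turn.
- **Folding:** the first fold left the handle about 0.2 rad up, so I pressed it flat with closed fingertips.

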